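# Load the spring rack and close its keeper bar

## Robot

A 6-joint arm with a two-finger parallel gripper is mounted at the origin on the work surface. World frame = base frame: x ahead of the robot, y to its left, z up, the work surface at z = 0. Lengths are in m, angles in rad, forces in N, time in s.
With the tool pointing down it reaches from about 0.425 to 0.95 m from the base axis. Payload 3.5 kg.
Tool frame: the origin (TCP) lies midway between the tips of the shut fingers; the grasp point (between the pads) lies grasp_offset behind it (grasp_offset is the distance from the TCP to the grasp point, in m); z points along the fingers, y is the direction in which the jaws open and shut (so a half turn about z gives the same grasp; the last joint's range is limited). The gripper opens to 85 mm and grips with 20 to 120 N. Pads are 22 mm wide; open, the fingers measure 114 mm over their backs; the gripper's body (76 mm by 85 mm) begins 54 mm behind the grasp point. The pads swing forward as they close: fully open they stand 13 mm farther back than shut.
Start: joints at [-0.15, 0.286, 1.577, -0, 1.279, -0.15], TCP at [0.675, 0, 0.194] pointing down, gripper open.
Joint ranges: [-2.77, 2.77], [-0.9, 2.22], [0.21, 2.48], [-1.53, 4.67], [0.24, 2.81], [-2.84, 2.84]. Speed limits (rad/s): [2.79, 2.79, 3.14, 3.14, 3.14, 3.14].

## Interface

Orientations are given as a unit quaternion [x, y, z, w].
In Python, from plant import * gives the robot as it stands.
- The arm moves only by the tool jog_arm, never from a script. Its argument "targets" is text: rows parted by semicolons, each of 7 numbers parted by spaces: the shift along the world's x, y, z in mm, then the turn, a rotation vector about the world's x, y, z in degrees, then the gripper's target within -1 to 1 (fully open at 1, half-way at 0, shut at -1). A call has 1 to 10 rows; each row shifts and turns the pose as measured when the row begins; what a row does not reach is not made up. A row lasts 1/12 s, in which the tool goes at most 41.7 mm and 7.16 degrees, less where a joint would pass 70% of its speed; a pose out of reach is approached as far as the arm can. A call with a gripper value outside its range is refused whole. The fingers move at their own pace and stop on an object; "force" is the grip in N (left out, the last holds). Time passes only in rows, so rows that do not move let the fingers close. It gives the time, the measured TCP pose, the force and the opening at its end, in the units of the state.
- get_state(): the state, without advancing time (a new reading comes with each control period).
- read_camera(name): name is "scene" or "side" or "wrist"; returns a dict with "pixels" (420x560x3 uint8, blue, green, red), "mtx" (3x3 intrinsics, pixels), "world_from_camera" (4x4, takes a point from camera to world coordinates). Camera axes: x right, y up, looking along -z (the intrinsics and any distortion apply to the point x, -y, -z); pixel columns grow to the right and rows downward; lengths in m; the calibration is good to about 2 mm. The wrist camera is an equidistant fisheye: a pixel r from the principal point sees the ray r / f radians off the axis. A picture is of the moment at which its call begins. There is no depth.
- sign_off(): hands the job in, once; it reports no verdict.
Trained networks look in a picture, given as the dict that the camera call returned (one of the last four; its "shot" number tells which), for a name from the list of things; names that differ only in an ending like _2 or _b are one class to them, and where a whole thing is asked for, a point or a joint stands for the part that bears it (a point fixed in the world has none). Each returns a list of dicts, best first, with "p" (0 to 1); they miss things now and then, are a little off and sometimes report something else, mostly with a low value. They report only what shows in the picture. A call takes as long as a camera call. They do not tell look-alikes from the thing itself.
- spot_in(target, picture): "uv" ([column, row] in pixels, amid what is visible of it).
- silhouettes(target, picture): "mask" (420x560 bool, what is visible of it) and "uv" ([column, row] in pixels, amid what is visible of it).
- mark_of(target, picture): "uv" ([column, row] in pixels: a listed point, or the origin of a listed thing).
The state is a dict: "time": time; "qpos": joint angles; "dq": joint speeds; "joint_efforts": joint torques, N m; "eef_pos": TCP position; "tcp_rot": TCP orientation; "contact_force": force on the tool from outside, world axes, zero at the start; "wrist_torque": the same for the moment, N m; "opening": opening from 0.0 (shut) to 1.0 (fully open).
Only numpy, scipy, OpenCV 4.12 (cv2) and the standard library are available. Lean on these libraries where they do the work, as an engineer would, in place of code of your own. Each camera call takes 0.05 s, during which the arm holds its last target.

## Task

Put the loose coil springs away on the storeroom's spring rack: push the free end of the keeper bar to swing it well clear of the rods (at least 50 degrees open), thread every spring down over the rod of its own colour and past the brass catch bump, twisting it slightly if the coils snag, and, when all are on, push the keeper bar fully closed over the rods again. Leave the spray can, the yellow bin and the carton where they stand.

Things in the scene. Friction and masses are not known exactly. Their poses are not given: they have to be found in the camera images.
- keeper (a joint): Angle (rad) of the spring rack's keeper bar about its upright hinge. 0 = closed, straight over both rods, at a solid stop; grows as the free end swings towards the robot's side of the rack (clockwise from above); stop at 1.75. Light friction (about 0.12 N m): it stays where it is left. Closed, it covers the rod tips, which end 8 mm below it.
- keeper_push (a point): Point on the centre line of the keeper bar, half-way up it, 205 mm from the hinge axis, in its yellow tip. The bar is flat aluminium, level, 255 mm long, 25 mm wide, 10 mm thick, its underside 138 mm above the bench; it goes on 30 mm beyond this point. Turns with the bar: -y points from hinge to free end.
- rack_hinge (a point): Point on the keeper bar's hinge axis at the bar's mid height (143 mm above the bench), over a post 22 mm thick. Its frame is the rack's: z up, the closed bar points along -y and opens towards -x. The rods stand 75 and 145 mm from here along -y; which colour is nearer varies.
- rack: Plywood base of the spring rack, fixed: 100 mm (x) by 250 mm (y), 18 mm thick. Origin at the centre of its underside; the hinge axis is 100 mm from it along +y.
- rod_blue_tip (a point): Tip (top centre) of the fixed upright rod for blue springs: steel, 18 mm thick, last 7 mm tapered, blue spot on top, blue disc (48 mm wide) round its foot. Tip 130 mm above the bench, 108 mm above the disc's top, where the lowest spring rests. A brass catch bump stands out 2 mm, 11 mm below the tip, on this frame's +x side: coils can snag on it. Room for three springs below the bump.
- rod_red_tip (a point): Tip (top centre) of the fixed upright rod for red springs: steel, 18 mm thick, last 7 mm tapered, red spot on top, red disc (48 mm wide) round its foot. Tip 130 mm above the bench, 108 mm above the disc's top, where the lowest spring rests. A brass catch bump stands out 2 mm, 11 mm below the tip, on this frame's +x side: coils can snag on it. Room for three springs below the bump.
- spring_blue1_mid (a point): Centre (on the axis, half-way up) of a blue coil spring, standing on end: 36 mm outside diameter, 28 mm bore (about 25.5 mm clear inside the coils), 30 mm tall, 4 mm wire, about 50 g; stiff enough to be handled as a rigid piece. z along the spring's axis. May be absent.
- spring_blue2_mid (a point): Centre (on the axis, half-way up) of a blue coil spring, standing on end: 36 mm outside diameter, 28 mm bore (about 25.5 mm clear inside the coils), 30 mm tall, 4 mm wire, about 50 g; stiff enough to be handled as a rigid piece. z along the spring's axis. May be absent.
- spring_blue3_mid (a point): Centre (on the axis, half-way up) of a blue coil spring, standing on end: 36 mm outside diameter, 28 mm bore (about 25.5 mm clear inside the coils), 30 mm tall, 4 mm wire, about 50 g; stiff enough to be handled as a rigid piece. z along the spring's axis. May be absent.
- spring_red1_mid (a point): Centre (on the axis, half-way up) of a red coil spring, standing on end: 36 mm outside diameter, 28 mm bore (about 25.5 mm clear inside the coils), 30 mm tall, 4 mm wire, about 50 g; stiff enough to be handled as a rigid piece. z along the spring's axis. May be absent.
- spring_red2_mid (a point): Centre (on the axis, half-way up) of a red coil spring, standing on end: 36 mm outside diameter, 28 mm bore (about 25.5 mm clear inside the coils), 30 mm tall, 4 mm wire, about 50 g; stiff enough to be handled as a rigid piece. z along the spring's axis. May be absent.
- spring_red3_mid (a point): Centre (on the axis, half-way up) of a red coil spring, standing on end: 36 mm outside diameter, 28 mm bore (about 25.5 mm clear inside the coils), 30 mm tall, 4 mm wire, about 50 g; stiff enough to be handled as a rigid piece. z along the spring's axis. May be absent.
- spray_can: Bystander: upright yellow spray can, 52 mm diameter, 170 mm tall, origin at the centre of its underside.
- yellow_bin: Bystander: yellow parts bin, 120 x 100 x 65 mm, origin at the centre of its underside.
- carton: Bystander: cardboard carton, 130 x 100 x 70 mm, origin at the centre of its underside.
There are look-alikes about, which are no part of the job. What is shaped like the part that bears spring_red1_mid but turquoise is not meant. What is shaped like the part that bears spring_blue2_mid but green is not meant.

How it is judged:
By the outcome, as a careful person would: the job done as asked, in the order asked, and still so for the second after the job is handed in, with the robot touching nothing.
Of spring_blue1, spring_blue2, spring_blue3, spring_red1, spring_red2, spring_red3 only 4 to 6 are there at a start; the rules pass over those that are not, and their reading is None.
At some moment in a run one of spring_blue1, spring_blue2, spring_blue3, spring_red1, spring_red2, spring_red3 may be knocked a few centimetres aside while the robot is not near it.
It also fails if it takes over 210 s, if anything falls off the work surface, if the arm or the gripper's body presses on something with over 40 N, if the wrist force passes 120 N, or if a joint passes its speed limit or range.

## Working session

There is one attempt and no reset: what is moved stays moved. The work goes in short steps, Python scripts to look and compute and a tool call to move; the robot and the scene stay as the last step left them, time stands still between calls to the robot, and variables do not carry over. Pictures are saved under pics/ and viewed, and the job is handed in when it is done.

Besides the shell and the picture viewer there is one more tool, called after "Call:" in YAML: its name, and indented under it one key for each argument. jog_arm: Moves the arm, as the interface text tells. Its arguments: {"type":"object","properties":{"targets":{"type":"string"},"force":{"type":"number"}},"required":["targets"]}

```bash
ls; mkdir -p pics; cat > h.py <<'E'
from plant import *
import numpy as np, cv2
def shot(name,fn=None):
    p=read_camera(name)
    if fn: cv2.imwrite('pics/'+fn+'.png',p['pixels'])
    return p
E
python3 - <<'E'
from h import *
s=get_state(); print(s)
for n in ['scene','side','wrist']:
    p=shot(n,n+'0'); print(n,p['mtx'].tolist(),np.round(p['world_from_camera'],3).tolist(),[k for k in p])
E
```

```text
pics
{'time': 0.0, 'qpos': array([-1.50020440e-01,  2.87210914e-01,  1.57817138e+00, -3.86086224e-05,
        1.27861647e+00, -1.49992084e-01]), 'dq': array([-0.00017335, -0.00102481, -0.00054778,  0.0002466 , -0.00078743,
       -0.00092506]), 'joint_efforts': array([-1.79628755e-04, -4.05981302e+01, -2.92628127e+01, -1.54224781e-04,
        5.81841552e-03,  3.74769741e-06]), 'eef_pos': array([6.74249457e-01, 1.18509808e-04, 1.92120169e-01]), 'tcp_rot': array([ 0.70711235,  0.70710019, -0.00072888, -0.0009573 ]), 'contact_force': array([0.02737346, 0.1944647 , 0.03979363]), 'wrist_torque': array([-0.00439438,  0.06404224,  0.00098315]), 'opening': 1.0005303042803286}
scene [[428.24832926878037, 0.0, 274.32300312607936], [0.0, 428.24832926878037, 212.9526146948772], [0.0, 0.0, 1.0]] [[-0.205, -0.725, 0.658, 1.41], [0.979, -0.159, 0.131, 0.14], [0.01, 0.671, 0.742, 0.993], [0.0, 0.0, 0.0, 1.0]] ['pixels', 'mtx', 'world_from_camera', 'shot']
side [[537.0301475078749, 0.0, 286.99722206170816], [0.0, 537.0301475078749, 214.35905721786892], [0.0, 0.0, 1.0]] [[0.818, 0.306, -0.488, -0.005], [-0.576, 0.439, -0.69, -0.924], [0.003, 0.845, 0.535, 0.801], [0.0, 0.0, 0.0, 1.0]] ['pixels', 'mtx', 'world_from_camera', 'shot']
wrist [[325.19226210127806, 0.0, 279.2585510371787], [0.0, 325.19226210127806, 206.3228116710202], [0.0, 0.0, 1.0]] [[1.0, 0.0, 0.002, 0.675], [-0.001, 0.963, 0.271, 0.07], [-0.002, -0.271, 0.963, 0.373], [0.0, 0.0, 0.0, 1.0]] ['pixels', 'mtx', 'world_from_camera', 'shot']
```

View pics/scene0.png

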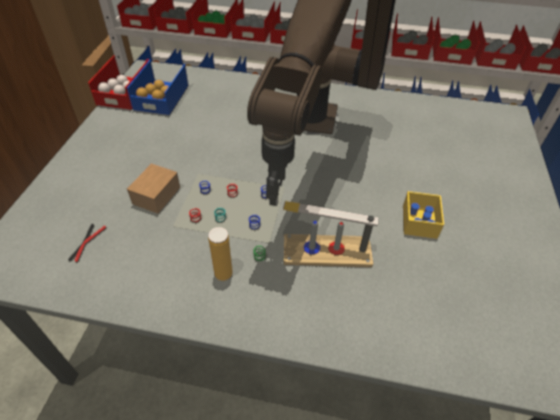

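View pics/side0.png

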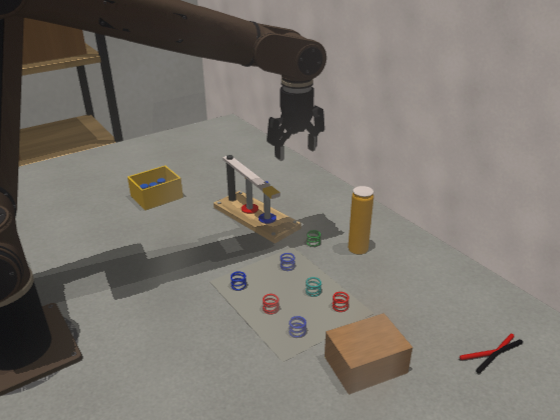

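View pics/wrist0.png

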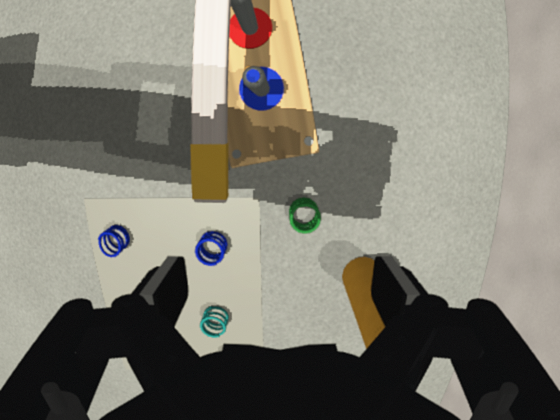

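The scene view shows blue springs at (205,187), (265,191) and (254,222), red springs at (232,190) and (195,215), turquoise at (220,215), and green at (260,253). The rack is at (328,240), with the keeper bar's yellow tip at (291,206).

```bash
cat >> h.py <<'E'
from scipy.optimize import least_squares
def ray(p,uv,fish):
    K=p['mtx'];T=p['world_from_camera']
    a=(uv[0]-K[0,2])/K[0,0]; b=(uv[1]-K[1,2])/K[1,1]
    if fish:
        r=np.hypot(a,b); s=np.sin(r)/r if r>1e-9 else 1
        d=np.array([a*s,-b*s,-np.cos(r)])
    else: d=np.array([a,-b,-1.])
    d=T[:3,:3]@d; return T[:3,3],d/np.linalg.norm(d)
def proj(p,X,fish):
    K=p['mtx'];T=p['world_from_camera']
    c=T[:3,:3].T@(np.asarray(X)-T[:3,3]); x,y,z=c[0],-c[1],-c[2]
    if fish:
        r=np.hypot(x,y);th=np.arctan2(r,z);k=th/r if r>1e-9 else 1/z
        return np.array([K[0,0]*x*k+K[0,2],K[1,1]*y*k+K[1,2]])
    return np.array([K[0,0]*x/z+K[0,2],K[1,1]*y/z+K[1,2]])
def atz(p,uv,z,fish):
    o,d=ray(p,uv,fish); return o+d*(z-o[2])/d[2]
def tri(obs):
    A=np.zeros((3,3));b=np.zeros(3);R=[]
    for p,uv,f in obs:
        o,d=ray(p,uv,f);M=np.eye(3)-np.outer(d,d);A+=M;b+=M@o;R.append((o,M))
    X=np.linalg.solve(A,b); return X,max(np.linalg.norm(M@(X-o)) for o,M in R)
E
python3 - <<'E'
from h import *
for n in ['scene','side','wrist']:
    p=shot(n)
    for t in ['keeper_push','rack_hinge','rod_blue_tip','rod_red_tip','spring_blue1_mid','spring_red1_mid','rack','spray_can','carton','yellow_bin']:
        r=mark_of(t,p)
        print(n,t,[(np.round(q['uv'],1).tolist(),round(q['p'],2), np.round(atz(p,q['uv'],0.015 if 'spring' in t else .13 if 'rod' in t else .143 if ('kee' in t or 'hinge' in t) else 0,n=='wrist')[:2],3).tolist()) for q in r if q['p']>.2])
E
```

```text
scene keeper_push [([293.5, 207.6], 0.74, [0.626, 0.037])]
scene rack_hinge [([371.0, 220.2], 0.85, [0.627, 0.245])]
scene rod_blue_tip [([314.6, 222.6], 0.65, [0.656, 0.1])]
scene rod_red_tip [([341.2, 218.8], 0.58, [0.627, 0.168])]
scene spring_blue1_mid [([267.1, 192.2], 0.62, [0.46, -0.073]), ([296.3, 206.8], 0.52, [0.503, 0.03])]
scene spring_red1_mid [([219.8, 212.6], 0.64, [0.578, -0.196]), ([193.3, 212.7], 0.6, [0.595, -0.275])]
scene rack [([327.3, 251.1], 0.86, [0.643, 0.146])]
scene spray_can [([220.9, 272.6], 0.81, [0.78, -0.134])]
scene carton [([155.1, 195.2], 0.61, [0.537, -0.427])]
scene yellow_bin [([419.6, 221.7], 0.94, [0.47, 0.41])]
side keeper_push [([268.1, 192.2], 0.76, [0.615, 0.033])]
side rack_hinge [([227.4, 158.3], 0.71, [0.626, 0.251])]
side rod_blue_tip []
side rod_red_tip [([245.8, 174.3], 0.69, [0.631, 0.164]), ([255.6, 214.8], 0.29, [0.545, -0.019])]
side spring_blue1_mid [([239.2, 279.1], 0.63, [0.461, -0.076])]
side spring_red1_mid [([340.1, 299.4], 0.64, [0.606, -0.262]), ([312.5, 289.1], 0.5, [0.578, -0.2])]
side rack [([254.6, 216.3], 0.82, [0.646, 0.151]), ([296.5, 328.4], 0.33, [0.485, -0.267])]
side spray_can [([356.8, 251.0], 0.68, [0.77, -0.133])]
side carton [([364.2, 365.0], 0.77, [0.534, -0.422])]
side yellow_bin [([156.9, 194.6], 0.9, [0.473, 0.417])]
wrist keeper_push [([206.7, 162.9], 0.93, [0.623, 0.038]), ([357.2, 273.5], 0.73, [0.739, -0.052])]
wrist rack_hinge []
wrist rod_blue_tip [([251.1, 75.8], 0.66, [0.655, 0.102])]
wrist rod_red_tip [([113.0, 238.5], 0.4, [0.528, -0.028])]
wrist spring_blue1_mid [([113.3, 239.1], 0.65, [0.459, -0.075])]
wrist spring_red1_mid [([211.3, 318.7], 0.88, [0.583, -0.189])]
wrist rack [([255.1, 55.6], 0.79, [0.648, 0.142])]
wrist spray_can []
wrist carton []
wrist yellow_bin []
```

Call:
jog_arm:
  targets: "0 0 0 0 0 0 -1;0 0 0 0 0 0 -1;0 0 0 0 0 0 -1;0 0 0 0 0 0 -1;0 0 0 0 0 0 -1;4 15 0 0 0 0 -1;0 15 0 0 0 0 -1;0 0 -25 0 0 0 -1;0 0 -25 0 0 0 -1;0 0 -10 0 0 0 -1"
  force: 40

```text
time: 2.63
eef_pos: [0.6827, 0.0359, 0.1378]
tcp_rot: [0.707, 0.707, 0.004, 0.004]
contact_force: [0.5, 0.4, -0.3]
opening: -0.002
```

```bash
python3 - <<'E'
from h import *
print(grasp_offset, get_state()['eef_pos'])
p=shot('wrist','w1'); 
E
```

```text
0.0187 [0.68271624 0.0358796  0.13778273]
```

View pics/w1.png

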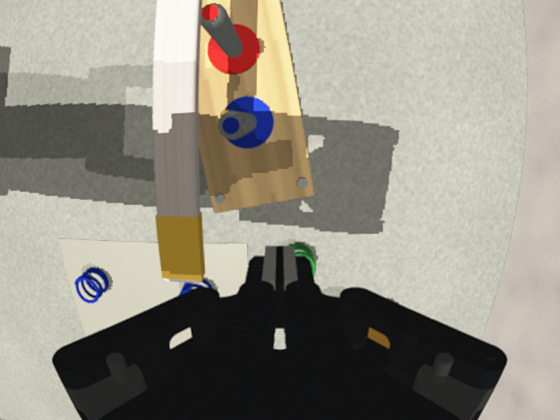

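Call:
jog_arm:
  targets: "0 5 -8 0 0 0 -1;0 5 -3 0 0 0 -1;-12 0 0 0 0 0 -1;-12 0 0 0 0 0 -1;-14 0 0 0 0 0 -1;-14 0 0 0 0 0 -1;-14 1 0 0 0 0 -1;-14 1 0 0 0 0 -1;-14 2 0 0 0 0 -1;-14 4 0 0 0 0 -1"

```text
time: 3.52
eef_pos: [0.576, 0.0605, 0.1316]
tcp_rot: [0.706, 0.708, 0.008, 0.007]
contact_force: [-0.1, -0.4, 0.2]
opening: -0.002
```

Call:
jog_arm:
  targets: "-14 3 0 0 0 0 -1;-14 4 0 0 0 0 -1;-14 6 0 0 0 0 -1;-12 8 0 0 0 0 -1;-12 9 0 0 0 0 -1;-10 10 0 0 0 0 -1;-10 11 0 0 0 0 -1;-8 12 0 0 0 0 -1;-8 12 0 0 0 0 -1;-6 12 0 0 0 0 -1"

```text
time: 4.35
eef_pos: [0.4672, 0.1548, 0.1437]
tcp_rot: [0.707, 0.707, 0.016, 0.014]
contact_force: [-0.0, 0.3, -0.4]
opening: -0.001
```

```bash
python3 - <<'E'
from h import *
p=shot('side','s2');p=shot('wrist','w2')
E
```

```text
(no output)
```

View pics/s2.png

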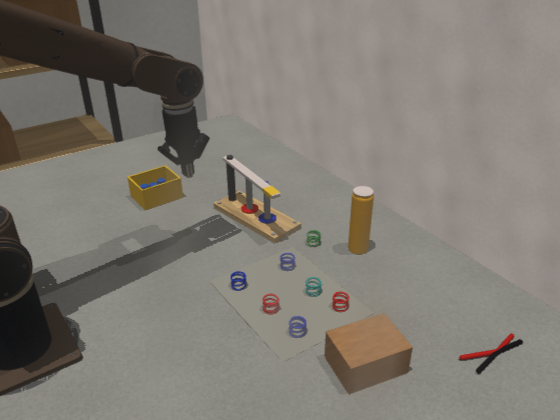

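View pics/w2.png

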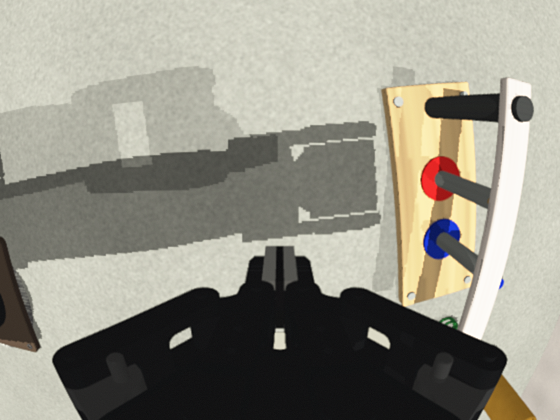

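```bash
python3 - <<'E'
from h import *
print(get_state()['eef_pos'])
P={n:shot(n) for n in ['scene','side','wrist']}
for t in ['keeper_push','rack_hinge','rod_blue_tip','rod_red_tip','rack']:
    obs=[]
    for n,p in P.items():
        r=mark_of(t,p)
        if r and r[0]['p']>.4: 
            obs.append((p,r[0]['uv'],n=='wrist'))
            print(n,t,np.round(r[0]['uv'],1),round(r[0]['p'],2),np.round(atz(p,r[0]['uv'],.143,n=='wrist'),3))
    if len(obs)>1:print(t,tri(obs))
cv2.imwrite('pics/c2.png',cv2.resize(P['side']['pixels'][130:260,180:340],None,fx=4,fy=4))
cv2.imwrite('pics/c3.png',cv2.resize(P['scene']['pixels'][160:290,230:430],None,fx=4,fy=4))
E
```

```text
[0.46709388 0.15545026 0.14366651]
scene keeper_push [294.6 206.7] 0.62 [0.623 0.04  0.143]
side keeper_push [269.6 191.3] 0.67 [0.621 0.035 0.143]
keeper_push (array([0.62203185, 0.03864702, 0.14122224]), np.float64(0.0011554266114189534))
scene rack_hinge [369.  224.1] 0.65 [0.642 0.241 0.143]
side rack_hinge [225.4 158.2] 0.89 [0.622 0.255 0.143]
wrist rack_hinge [515.3 102.5] 0.58 [0.632 0.246 0.143]
rack_hinge (array([0.62916895, 0.24708415, 0.14058124]), np.float64(0.010936462868741116))
scene rod_blue_tip [316.  225.1] 0.83 [0.675 0.106 0.143]
wrist rod_blue_tip [499.2 278.8] 0.86 [0.643 0.112 0.143]
rod_blue_tip (array([0.65954594, 0.10323455, 0.125982  ]), np.float64(0.0018635016857918003))
scene rod_red_tip [341.7 226. ] 0.7 [0.664 0.172 0.143]
side rod_red_tip [248.9 174. ] 0.64 [0.626 0.14  0.143]
rod_red_tip (array([0.64577807, 0.17263359, 0.12262731]), np.float64(0.0003130948503632801))
scene rack [328.5 251.1] 0.75 [0.753 0.148 0.143]
side rack [252.4 216.5] 0.86 [ 0.525 -0.039  0.143]
wrist rack [433.6 197.1] 0.77 [0.567 0.178 0.143]
rack (array([0.64270263, 0.14757898, 0.0044938 ]), np.float64(0.005645209698717862))
```

View pics/c2.png

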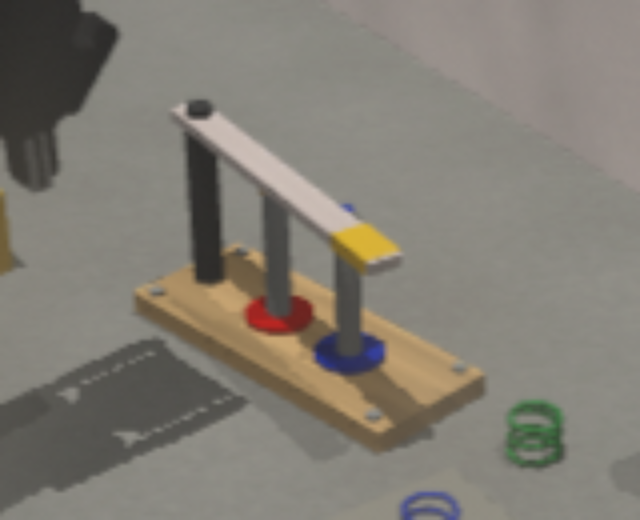

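View pics/c3.png

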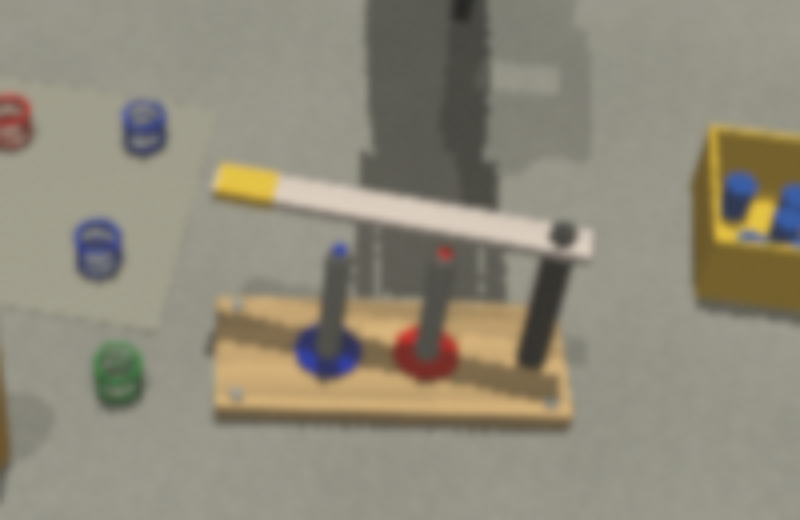

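```bash
python3 - <<'E'
from h import *
s=get_state();print(s['eef_pos'],s['tcp_rot'])
for n in ['scene','side','wrist']:
    p=shot(n); 
    im=p['pixels'].copy()
    for X,c in ((s['eef_pos'],(0,0,255)),((.622,.038,.143),(0,255,0))):
        u=proj(p,X,n=='wrist'); print(n,u)
        cv2.circle(im,tuple(int(v) for v in u),3,c,-1)
    u=proj(p,s['eef_pos'],n=='wrist').astype(int)
    c=im[max(0,u[1]-60):u[1]+60,max(0,u[0]-60):u[0]+60]
    cv2.imwrite(f'pics/t_{n}.png',cv2.resize(c,(400,400)))
a=np.hstack([cv2.imread(f'pics/t_{n}.png') for n in ['side','scene']]);cv2.imwrite('pics/t_all.png',a)
E
```

```text
[0.46745466 0.15363461 0.14264274] [0.70708459 0.70684505 0.0150381  0.01324051]
scene [342.37299147 174.89722904]
scene [294.05865879 206.4676162 ]
side [191.20986308 189.34218143]
side [269.31908559 190.54587845]
wrist [278.25248775 237.57336638]
wrist [458.31510887 355.46848207]
```

View pics/t_all.png

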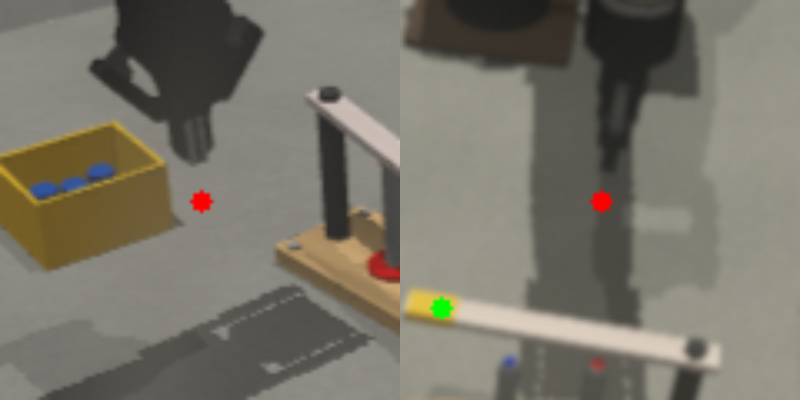

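```bash
python3 - <<'E'
from h import *
a=shot('scene');b=shot('side');w=shot('wrist');s=get_state();print(s['eef_pos'])
print(tri([(a,(344.4,165.6),0),(b,(189.5,177),0)]))
print(tri([(a,(344.4,165.6),0),(b,(189.5,177),0),(w,(280,248),1)]))
T=w['world_from_camera'];print(np.round(T,3), s['qpos'])
E
```

```text
[0.4674806  0.1536658  0.14268773]
(array([0.46641964, 0.15452903, 0.17746366]), np.float64(0.0004979423020427154))
(array([0.46684242, 0.15734124, 0.17582495]), np.float64(0.003299777768648959))
[[ 0.999  0.012 -0.038  0.461]
 [-0.001  0.963  0.269  0.224]
 [ 0.04  -0.269  0.962  0.324]
 [ 0.     0.     0.     1.   ]] [ 0.11222337 -0.10058469  2.08992835 -0.00214832  1.11210274  0.11340821]
```

Call:
jog_arm:
  targets: "0 0 -30 0 0 0 -1;0 0 -30 0 0 0 -1;0 0 -30 0 0 0 -1;0 0 -15 0 0 0 -1;0 0 -8 0 0 0 -1;0 0 0 0 0 0 -1"

```text
time: 6.15
eef_pos: [0.4701, 0.1541, 0.0292]
tcp_rot: [0.707, 0.707, 0.019, 0.016]
contact_force: [-1.1, -0.1, -0.4]
opening: 0.0
```

```bash
python3 - <<'E'
from h import *
s=get_state();print(s['eef_pos'],s['contact_force'])
p=shot('side');u=proj(p,s['eef_pos'],0).astype(int);im=p['pixels'].copy();cv2.circle(im,tuple(u.tolist()),2,(0,0,255),-1)
c1=cv2.resize(im[u[1]-60:u[1]+60,u[0]-60:u[0]+60],(400,400))
p=shot('scene');u=proj(p,s['eef_pos'],0).astype(int);im=p['pixels'].copy();cv2.circle(im,tuple(u.tolist()),2,(0,0,255),-1)
c2=cv2.resize(im[u[1]-60:u[1]+60,u[0]-60:u[0]+60],(400,400))
cv2.imwrite('pics/t2.png',np.hstack([c1,c2]))
E
```

```text
[0.47014513 0.15410583 0.02923559] [-1.06107431 -0.1218203  -0.36173483]
```

View pics/t2.png

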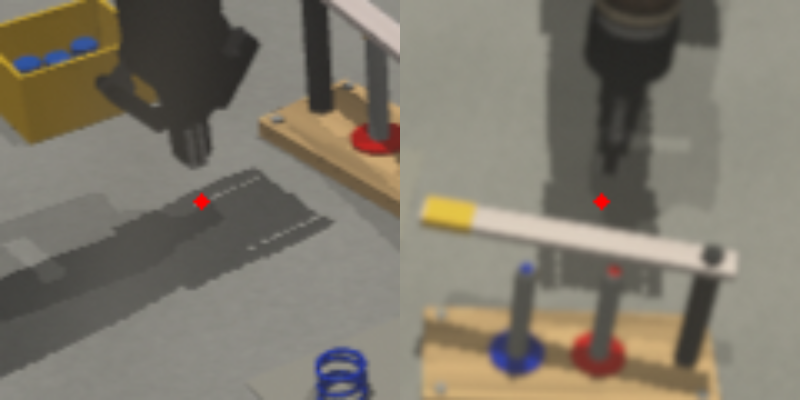

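Call:
jog_arm:
  targets: "0 0 -12 0 0 0 -1;0 0 -10 0 0 0 -1;0 0 -8 0 0 0 -1;0 0 -6 0 0 0 -1;0 0 0 0 0 0 -1"

```text
time: 6.67
eef_pos: [0.4785, 0.1552, 0.0007]
tcp_rot: [0.707, 0.707, 0.026, 0.022]
contact_force: [0.5, -0.4, 0.5]
opening: -0.002
```

```bash
cat >> h.py <<'E'
from scipy.spatial.transform import Rotation as Rn
def fix(yaw=0.0):
    "rotvec deg (world) to bring tool pointing down with jaw yaw (deg about world z from jaws-along-x)"
    s=get_state(); t=Rn.from_euler('z',yaw,degrees=True)*Rn.from_quat([.70710678,.70710678,0,0])
    r=(t*Rn.from_quat(s['tcp_rot']).inv()).as_rotvec(degrees=True)
    print('t',round(s['time'],2),'pos',np.round(s['eef_pos']*1000,1),'rotfix',np.round(r,2),'F',np.round(s['contact_force'],1),'op',round(s['opening'],3)); return s
E
python3 -c "
from h import *
fix()"
```

```text
t 6.67 pos [478.5 155.2   0.7] rotfix [-0.33  3.89 -0.02] F [ 0.5 -0.4  0.5] op -0.002
```

Call:
jog_arm:
  targets: "-6 0 0 -0.3 3.9 0 -1;0 0 0 0 0 0 -1;0 0 -4 0 0 0 -1;0 0 0 0 0 0 -1"

```text
time: 7.0
eef_pos: [0.4735, 0.1555, -0.0027]
tcp_rot: [0.707, 0.707, 0.001, 0.0]
contact_force: [0.2, -0.0, 0.4]
opening: -0.0
```

```bash
python3 - <<'E'
from h import *
s=fix()
p=shot('side');u=proj(p,s['eef_pos'],0).astype(int);im=p['pixels'].copy();cv2.circle(im,tuple(u.tolist()),2,(0,0,255),-1)
c1=cv2.resize(im[u[1]-60:u[1]+60,u[0]-60:u[0]+60],(400,400))
p=shot('scene');u=proj(p,s['eef_pos'],0).astype(int);im=p['pixels'].copy();cv2.circle(im,tuple(u.tolist()),2,(0,0,255),-1)
c2=cv2.resize(im[u[1]-60:u[1]+60,u[0]-60:u[0]+60],(400,400))
cv2.imwrite('pics/t3.png',np.hstack([c1,c2]))
E
```

```text
t 7.0 pos [473.5 155.5  -2.7] rotfix [-0.04  0.09 -0.03] F [ 0.2 -0.   0.4] op -0.0
```

View pics/t3.png

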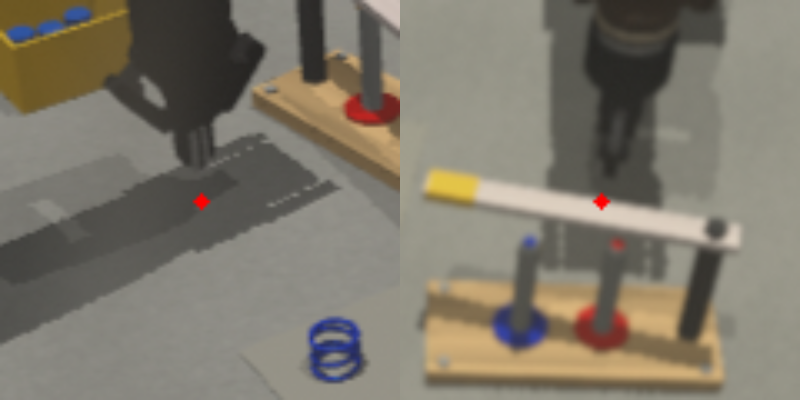

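Call:
jog_arm:
  targets: "0 0 -8 0 0 0 -1;0 0 -8 0 0 0 -1;0 0 0 0 0 0 -1"

```text
time: 7.35
eef_pos: [0.4736, 0.1556, -0.0191]
tcp_rot: [0.707, 0.707, 0.002, 0.001]
contact_force: [-0.4, 0.0, -0.4]
opening: 0.003
```

Call:
jog_arm:
  targets: "0 0 -5 0 0 0 -1;0 0 -3 0 0 0 -1;0 0 0 0 0 0 -1"

```text
time: 7.6
eef_pos: [0.4726, 0.1555, -0.029]
tcp_rot: [0.707, 0.707, 0.001, 0.001]
contact_force: [0.8, 0.9, -0.1]
opening: 0.001
```

```bash
python3 -c "
from h import *
fix()"
```

```text
t 7.6 pos [472.6 155.5 -29. ] rotfix [-0.04  0.14 -0.05] F [ 0.8  0.9 -0.1] op 0.001
```

Call:
jog_arm:
  targets: "0 0 -2 0 0 0 -1;0 0 -2 0 0 0 -1"

```text
time: 7.77
eef_pos: [0.4726, 0.1555, -0.0334]
tcp_rot: [0.707, 0.707, 0.001, 0.001]
contact_force: [0.3, -0.4, -0.3]
opening: 0.002
```

Call:
jog_arm:
  targets: "0 0 -2 0 0 0 -1;0 0 0 0 0 0 -1"

```text
time: 7.93
eef_pos: [0.4725, 0.1555, -0.0359]
tcp_rot: [0.707, 0.707, 0.001, 0.0]
contact_force: [0.2, 0.3, -0.1]
opening: -0.002
```

Call:
jog_arm:
  targets: "0 0 -2 0 0 0 -1;0 0 0 0 0 0 -1"

```text
time: 8.1
eef_pos: [0.4734, 0.1556, -0.0374]
tcp_rot: [0.707, 0.707, 0.002, 0.001]
contact_force: [0.2, -0.8, 0.7]
opening: 0.002
```

Call:
jog_arm:
  targets: "0 0 -2 0 0 0 -1;0 0 0 0 0 0 -1"

```text
time: 8.27
eef_pos: [0.4742, 0.1557, -0.0371]
tcp_rot: [0.707, 0.708, 0.001, 0.001]
contact_force: [0.4, -0.2, 0.3]
opening: 0.005
```

```bash
python3 - <<'E'
from h import *
s=fix()
p=shot('side');u=proj(p,s['eef_pos'],0).astype(int);im=p['pixels'].copy();cv2.circle(im,tuple(u.tolist()),1,(0,0,255),-1)
c1=cv2.resize(im[u[1]-40:u[1]+40,u[0]-40:u[0]+40],(400,400))
p=shot('scene');u=proj(p,s['eef_pos'],0).astype(int);im=p['pixels'].copy();cv2.circle(im,tuple(u.tolist()),1,(0,0,255),-1)
c2=cv2.resize(im[u[1]-40:u[1]+40,u[0]-40:u[0]+40],(400,400))
cv2.imwrite('pics/t4.png',np.hstack([c1,c2]))
E
```

```text
t 8.27 pos [474.2 155.7 -37.1] rotfix [-0.04  0.15 -0.07] F [ 0.4 -0.2  0.3] op 0.005
```

View pics/t4.png

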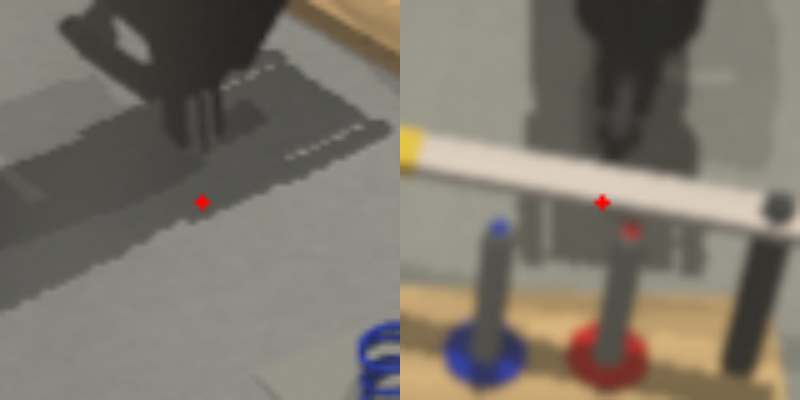

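```bash
python3 - <<'E'
from h import *
s=fix(); b=shot('side');a=shot('scene')
ub=proj(b,s['eef_pos'],0).astype(int)-40+np.array([205,153])/5; ua=proj(a,s['eef_pos'],0).astype(int)-40+np.array([217,158])/5
print(tri([(a,ua,0),(b,ub,0)]), s['qpos'],s['joint_efforts'])
E
```

```text
t 8.37 pos [474.3 155.7 -37.5] rotfix [-0.04  0.21 -0.06] F [ 0.3 -0.6 -0.4] op -0.002
(array([ 0.4733874 ,  0.15535952, -0.00150985]), np.float64(0.006131321425991576)) [1.13414076e-01 2.28787532e-01 2.13442203e+00 4.64568114e-04
 7.74713540e-01 1.11999936e-01] [ 2.73802289e-02 -3.01301157e+01 -2.09746420e+01  1.09280686e-04
  2.87313270e-02 -1.12761879e-05]
```

The shut fingertips turn out to sit about 35 mm above the reported TCP: the triangulated tip agrees, and so does the bench touch. My first sweep therefore passed over the bar. I'm going back to push it lower.

Call:
jog_arm:
  targets: "0 0 40 0 0 0 -1;0 0 40 0 0 0 -1;0 0 40 0 0 0 -1;0 0 40 0 0 0 -1;0 0 35 0 0 0 -1;35 -17 0 0 0 0 -1;38 -18 0 0 0 0 -1;38 -18 0 0 0 0 -1;38 -18 0 0 0 0 -1;38 -18 0 0 0 0 -1"

```text
time: 9.3
eef_pos: [0.6479, 0.069, 0.1635]
tcp_rot: [0.704, 0.71, -0.002, -0.002]
contact_force: [0.7, 1.1, 0.1]
opening: -0.003
```

```bash
python3 -c "
from h import *
fix()"
```

```text
t 9.3 pos [647.9  69.  163.5] rotfix [-0.   -0.33 -0.52] F [0.7 1.1 0.1] op -0.003
```

Call:
jog_arm:
  targets: "16 -12 0 0 0 0 -1;15 -12 0 0 0 0 -1;0 0 0 0 0 0 -1"

```text
time: 9.55
eef_pos: [0.6858, 0.0388, 0.1608]
tcp_rot: [0.706, 0.709, -0.002, -0.001]
contact_force: [-0.8, 0.4, 0.5]
opening: -0.001
```

Call:
jog_arm:
  targets: "0 2 -25 0 0 0 -1;0 2 -25 0 0 0 -1;0 2 -18 0 0 0 -1;0 0 0 0 0 0 -1"

```text
time: 9.88
eef_pos: [0.6857, 0.044, 0.0895]
tcp_rot: [0.707, 0.708, -0.002, -0.001]
contact_force: [-1.0, -0.7, -1.0]
opening: -0.003
```

```bash
python3 -c "
from h import *
fix()"
```

```text
t 9.88 pos [685.7  44.   89.5] rotfix [ 0.04 -0.25 -0.09] F [-1.  -0.7 -1. ] op -0.003
```

Tip is at about z = 125 mm, so I'll push in −x.

Call:
jog_arm:
  targets: "-12 0 0 0 0 0 -1;-12 0 0 0 0 0 -1;-14 0 0 0 0 0 -1;-14 0 0 0 0 0 -1;-14 0 -1 0 0 0 -1;-14 1 -1 0 0 0 -1;-14 2 -1 0 0 0 -1;-14 3 -1 0 0 0 -1"

```text
time: 10.55
eef_pos: [0.5752, 0.0527, 0.0883]
tcp_rot: [0.706, 0.708, 0.002, 0.001]
contact_force: [1.7, 0.2, -0.6]
opening: -0.003
```

```bash
python3 -c "
from h import *
fix(); shot('scene','sc5')"
```

```text
t 10.55 pos [575.2  52.7  88.3] rotfix [-0.04  0.2  -0.16] F [ 1.7  0.2 -0.6] op -0.003
```

View pics/sc5.png

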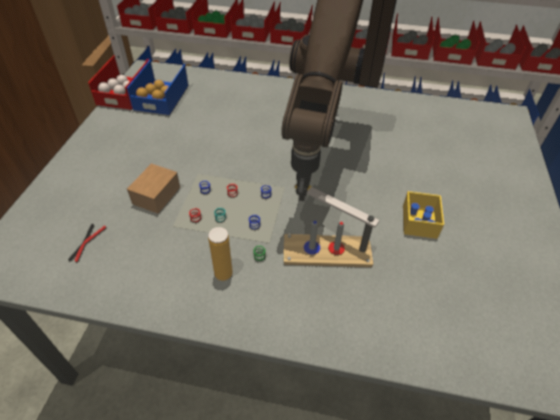

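Call:
jog_arm:
  targets: "-13 4 -1 0 0 0 -1;-13 5 -1 0 0 0 -1;-13 6 -1 0 0 0 -1;-12 7 -1 0 0 0 -1;-11 9 -1 0 0 0 -1;-10 9 -1 0 0 0 -1;-9 10 -1 0 0 0 -1;-7 11 -1 0 0 0 -1;-7 12 -1 0 0 0 -1;-5 12 -1 0 0 0 -1"

```text
time: 11.43
eef_pos: [0.4722, 0.1421, 0.0853]
tcp_rot: [0.706, 0.708, 0.005, 0.007]
contact_force: [-1.1, -0.8, 0.3]
opening: 0.003
```

```bash
python3 -c "
from h import *
fix(); shot('scene','sc6')"
```

```text
t 11.43 pos [472.2 142.1  85.3] rotfix [ 0.17  0.93 -0.19] F [-1.1 -0.8  0.3] op 0.003
```

View pics/sc6.png

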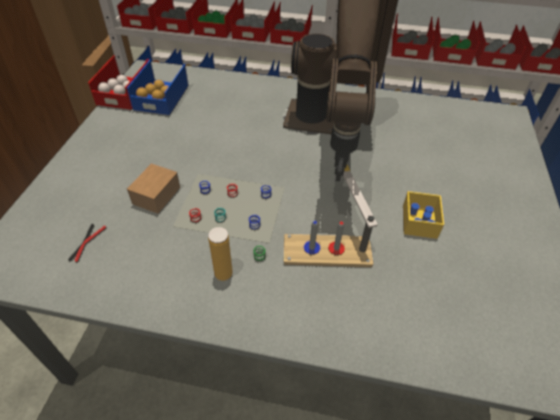

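Call:
jog_arm:
  targets: "5 -25 0 0 0 0 -0.3;5 -25 20 0 0 0 -0.3;0 -20 35 0 0 0 -0.3;0 -40 20 0 0 0 -0.3;0 -40 0 0 0 0 -0.3;0 -40 0 0 0 0 -0.3;0 0 0 0 1 0 -0.3"
  force: 40

```text
time: 12.07
eef_pos: [0.4767, -0.0443, 0.1612]
tcp_rot: [0.701, 0.714, -0.002, -0.003]
contact_force: [1.1, -0.2, -0.1]
opening: 0.351
```

```bash
cat > find.py <<'E'
from h import *
# colour-based spring detection around network peaks + network marks, triangulated
fix()
P={n:shot(n,'f_'+n) for n in ['scene','side','wrist']}
for n,p in P.items():
    f=n=='wrist'
    for t in ['spring_blue1_mid','spring_red1_mid']:
        for q in mark_of(t,p):
            if q['p']<.25: continue
            u=np.round(q['uv']).astype(int); c=p['pixels'][max(0,u[1]-8):u[1]+9,max(0,u[0]-8):u[0]+9].reshape(-1,3).astype(float)
            sat=c.max(1)-c.min(1); m=c[np.argsort(-sat)[:20]].mean(0)
            print(n,t[7:10],np.round(q['uv'],1),round(q['p'],2),'bgr',m.astype(int),np.round(atz(p,q['uv'],.015,f)[:2]*1000,1))
E
python3 find.py
```

```text
t 12.07 pos [476.7 -44.3 161.2] rotfix [-0.03 -0.43 -1.05] F [ 1.1 -0.2 -0.1] op 0.351
scene red [265.4 193.7] 0.62 bgr [124  77  70] [467.8 -77.1]
scene red [193.6 210. ] 0.57 bgr [ 61  68 153] [ 584.5 -278.2]
scene red [220.5 215.4] 0.53 bgr [109 120  74] [ 588.2 -190.7]
side blu [235.8 280. ] 0.65 bgr [152  56  41] [453.4 -74. ]
side red [338.1 301.2] 0.76 bgr [ 46  51 183] [ 599.1 -264. ]
side red [315.  290.3] 0.72 bgr [130 137  66] [ 580.  -206.5]
wrist red [369.2 353.9] 0.45 bgr [ 32  34 175] [ 600.6 -262.9]
```

View pics/f_wrist.png

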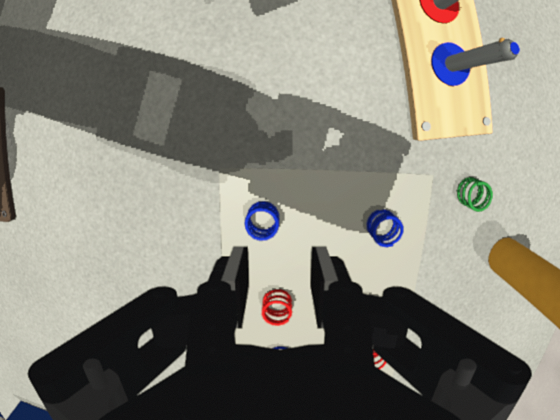

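View pics/f_side.png

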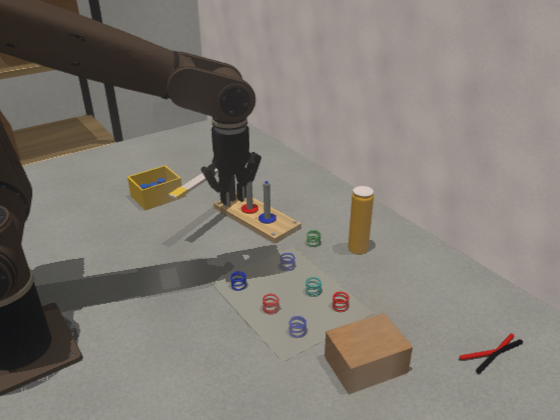

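Wrist view: blue springs at (262,221) and (385,228), red at (277,307), another red partly hidden at (378,358). Green, at (475,194), is a look-alike. The bar is wide open. Next I'll segment the springs by colour and triangulate.

```bash
cat > seg.py <<'E'
from h import *
def blobs(p,col,amin=12):
    hsv=cv2.cvtColor(p['pixels'],cv2.COLOR_BGR2HSV).astype(int)
    H,S,V=hsv[...,0],hsv[...,1],hsv[...,2]
    if col=='blue': m=(H>108)&(H<132)&(S>70)&(V>50)
    elif col=='red': m=((H<7)|(H>172))&(S>90)&(V>60)
    elif col=='turq': m=(H>78)&(H<98)&(S>70)&(V>50)
    m=cv2.morphologyEx(m.astype(np.uint8),cv2.MORPH_CLOSE,np.ones((5,5)))
    n,l,st,c=cv2.connectedComponentsWithStats(m)
    r=[]
    for i in range(1,n):
        x,y,w,h,a=st[i]
        if a>=amin: r.append((np.array([x+w/2-.5,y+h/2-.5]),w,h,a))
    return r
def springs(P,box=(.38,.75,-.4,.0)):
    out=[]
    for col in ['blue','red']:
        L={}
        for n,p in P.items():
            L[n]=[(u,w,h,a) for u,w,h,a in blobs(p,col) if (lambda X:box[0]<X[0]<box[1] and box[2]<X[1]<box[3])(atz(p,u,.015,n=='wrist'))]
        for u,w,h,a in L['scene']:
            A=atz(P['scene'],u,.015,False)
            for v,w2,h2,a2 in L['side']:
                B=atz(P['side'],v,.015,False)
                if np.hypot(*(A-B)[:2])<.02:
                    X,r=tri([(P['scene'],u,0),(P['side'],v,0)])
                    wr=[np.round(atz(P['wrist'],q[0],.015,True)[:2]*1000,1) for q in L.get('wrist',[]) if np.hypot(*(atz(P['wrist'],q[0],.015,True)-X)[:2])<.03]
                    out.append((col,X)); print(col,'scene',u,(w,h),'side',v,(w2,h2),'X mm',np.round(X*1000,1),'res',round(r*1000,1),'wrist',wr)
    return out
if __name__=='__main__':
    fix()
    P={n:shot(n) for n in ['scene','side','wrist']}
    springs(P)
E
python3 seg.py
```

```text
t 12.52 pos [475.9 -37.8 159.5] rotfix [-0.21 -0.59 -1.52] F [0.2 0.5 0.9] op 0.352
blue scene [204.5 188. ] (np.int32(10), np.int32(11)) side [297. 326.] (np.int32(17), np.int32(21)) X mm [ 482.4 -274.9   14. ] res 1.7 wrist []
blue scene [265.5 192.5] (np.int32(10), np.int32(10)) side [237.5 280.5] (np.int32(16), np.int32(20)) X mm [457.9 -77.3  12.4] res 2.1 wrist [array([458. , -76.9])]
blue scene [254. 221.] (np.int32(11), np.int32(11)) side [287.5 261.5] (np.int32(14), np.int32(18)) X mm [589.6 -85.5  16. ] res 0.5 wrist [array([592.9, -83.5])]
red scene [232.  189.5] (np.int32(11), np.int32(14)) side [270.  303.5] (np.int32(17), np.int32(20)) X mm [ 473.  -186.3   15.9] res 0.2 wrist [array([ 475.1, -184. ])]
red scene [194.5 214.5] (np.int32(12), np.int32(14)) side [340. 301.] (np.int32(17), np.int32(21)) X mm [ 602.2 -268.1   16.5] res 1.0 wrist [array([ 617.9, -272.7])]
```

Call:
jog_arm:
  targets: "38 -16 0 0 0 0 0.3;38 -15 0 0 -0.5 -1.5 0.3;30 -12 0 0 0 0 0.3;8 -4 0 0 0 0 0.3;0 0 0 0 0 0 0.3;0 0 0 0 0 0 0.3"
  force: 40

```text
time: 13.17
eef_pos: [0.5888, -0.0832, 0.155]
tcp_rot: [0.706, 0.708, -0.001, -0.006]
contact_force: [-0.1, -0.8, 0.2]
opening: 0.652
```

```bash
python3 -c "
from h import *
fix(); shot('wrist','w7')"
```

```text
t 13.17 pos [588.8 -83.2 155. ] rotfix [-0.38 -0.54 -0.12] F [-0.1 -0.8  0.2] op 0.652
```

View pics/w7.png

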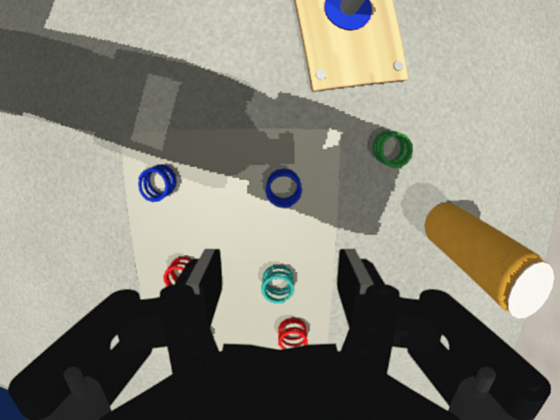

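Call:
jog_arm:
  targets: "2 -1 -35 -0.4 -0.5 0 0.3;0 0 -38 0 0 0 0.3;0 0 -38 0 0 0 0.3;0 0 -30 0 0 0 0.3;0 0 -12 0 0 0 0.3;0 0 0 0 0 0 0.3"

```text
time: 13.72
eef_pos: [0.5867, -0.0807, 0.0038]
tcp_rot: [0.705, 0.709, 0.002, 0.004]
contact_force: [-0.7, -0.6, 0.5]
opening: 0.65
```

```bash
python3 -c "
from h import *
fix(); p=shot('wrist','w8')
from seg import blobs
for b in blobs(p,'blue'): print(b, atz(p,b[0],.015,1))
"
```

```text
t 13.72 pos [586.7 -80.7   3.8] rotfix [ 0.18  0.49 -0.29] F [-0.7 -0.6  0.5] op 0.65
(array([ 77. , 234.5]), np.int32(65), np.int32(66), np.int32(2400)) [ 0.45740207 -0.07712723  0.015     ]
(array([288.5, 249.5]), np.int32(68), np.int32(76), np.int32(3130)) [ 0.59239818 -0.08357249  0.015     ]
```

View pics/w8.png

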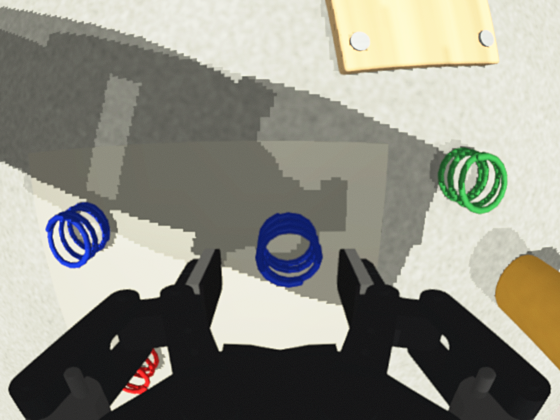

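Call:
jog_arm:
  targets: "5 -3 -12 0.2 0.5 0 0.3;0 0 -14 0 0 0 0.3;0 0 -8 0 0 0 0.3;0 0 0 0 0 0 0.3"

```text
time: 14.1
eef_pos: [0.5969, -0.0845, -0.0222]
tcp_rot: [0.705, 0.709, 0.003, 0.006]
contact_force: [-0.0, -0.1, 0.6]
opening: 0.651
```

```bash
python3 -c "
from h import *
fix(); p=shot('wrist','w9')
from seg import blobs
for b in blobs(p,'blue'): print(b, atz(p,b[0],.015,1))
"
```

```text
t 14.1 pos [596.9 -84.5 -22.2] rotfix [ 0.21  0.73 -0.36] F [-0.  -0.1  0.6] op 0.651
(array([ 40.5, 243. ]), np.int32(70), np.int32(73), np.int32(2555)) [ 0.45754528 -0.07702189  0.015     ]
(array([268.5, 263.5]), np.int32(80), np.int32(88), np.int32(4307)) [ 0.59173299 -0.08357493  0.015     ]
```

View pics/w9.png

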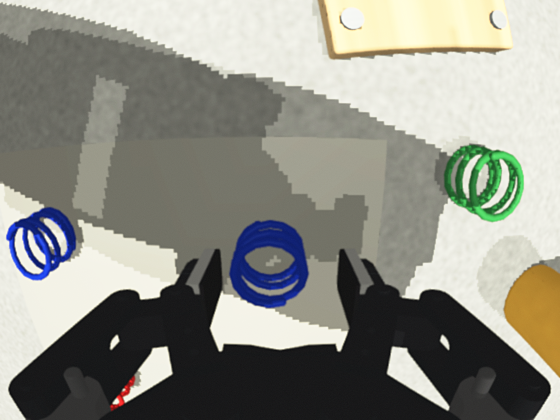

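Call:
jog_arm:
  targets: "-4 0 -5 0 0.5 0 0.3;0 0 -4 0 0 0 0.3;0 0 0 0 0 0 0.3"

```text
time: 14.4
eef_pos: [0.5948, -0.085, -0.0283]
tcp_rot: [0.705, 0.709, 0.001, 0.005]
contact_force: [-0.5, 0.5, -0.4]
opening: 0.649
```

Call:
jog_arm:
  targets: "0 0 0 0 0 0 -0.4;0 0 0 0 0 0 -0.4;0 0 0 0 0 0 -0.4;0 0 0 0 0 0 -0.4;0 0 0 0 0 0 -0.4"
  force: 35

```text
time: 14.82
eef_pos: [0.5952, -0.0851, -0.0275]
tcp_rot: [0.705, 0.709, 0.001, 0.005]
contact_force: [0.1, 0.4, -0.3]
opening: 0.376
```

```bash
python3 -c "
from h import *
fix(); p=shot('wrist','w10')
p=shot('side');cv2.imwrite('pics/s10.png',cv2.resize(p['pixels'][140:320,200:400],None,fx=3,fy=3))
"
```

```text
t 14.82 pos [595.2 -85.1 -27.5] rotfix [ 0.33  0.55 -0.38] F [ 0.1  0.4 -0.3] op 0.376
```

View pics/s10.png

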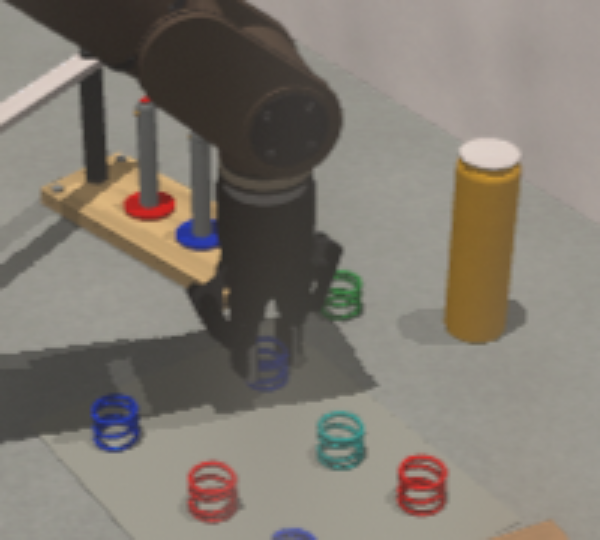

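View pics/w10.png

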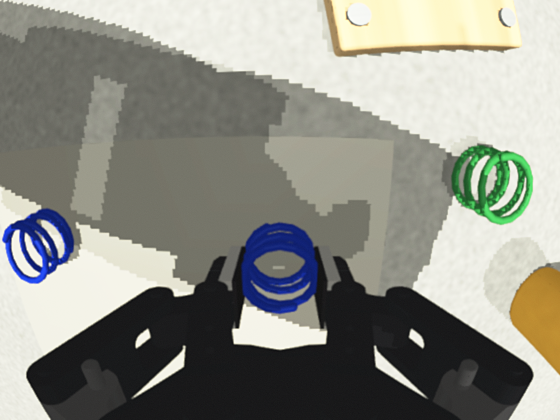

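Call:
jog_arm:
  targets: "0 0 20 0 0.3 0 -0.6;0 0 30 0 0 0 -0.6;0 0 30 0 0 0 -0.6;0 0 0 0 0 0 -0.6"

```text
time: 15.25
eef_pos: [0.5916, -0.0841, 0.0517]
tcp_rot: [0.705, 0.709, -0.003, -0.0]
contact_force: [0.4, -0.8, 1.1]
opening: 0.379
```

```bash
python3 -c "
from h import *
fix(); p=shot('wrist','w11')
p=shot('side');cv2.imwrite('pics/s11.png',cv2.resize(p['pixels'][140:320,200:400],None,fx=3,fy=3))
"
```

```text
t 15.25 pos [591.6 -84.1  51.7] rotfix [ 0.18 -0.24 -0.37] F [ 0.4 -0.8  1.1] op 0.379
```

View pics/s11.png

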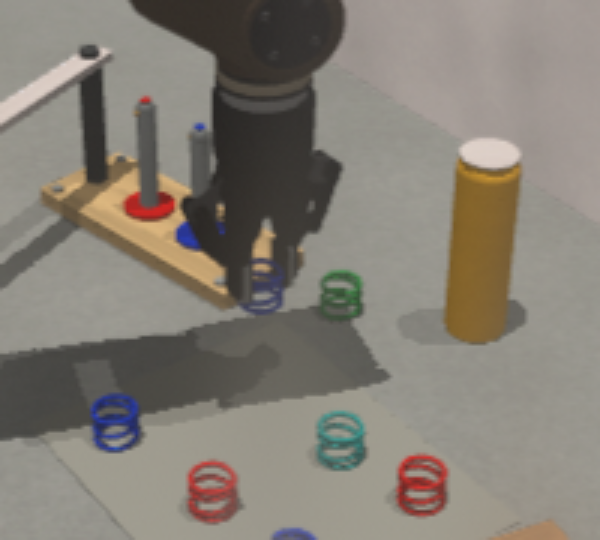

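View pics/w11.png

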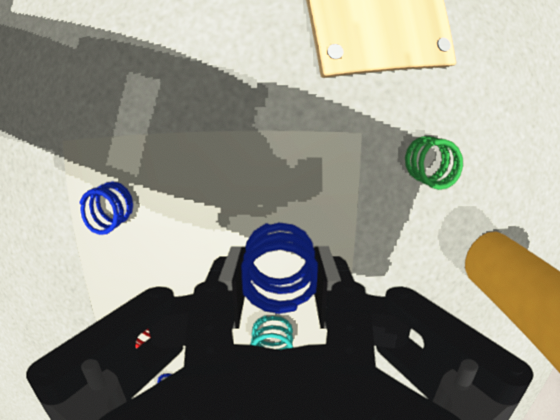

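Call:
jog_arm:
  targets: "0 0 35 0 0 0 -0.6;0 0 35 0 0 0 -0.6;0 30 10 0 0 -0.4 -0.6;15 38 0 0 0 0 -0.6;15 38 0 0 0 0 -0.6;15 36 0 0 0 0 -0.6;10 18 0 0 0 0 -0.6;0 0 0 0 0 0 -0.6"

```text
time: 16.02
eef_pos: [0.6352, 0.0834, 0.1152]
tcp_rot: [0.71, 0.704, -0.01, -0.014]
contact_force: [0.2, 0.3, -1.1]
opening: 0.376
```

```bash
cat > look.py <<'E'
from h import *
from seg import blobs
import sys
def run(name,cols=('blue','red')):
    s=fix(); P={n:shot(n,name+'_'+n) for n in ['scene','side','wrist']}
    for n,p in P.items():
        for t in ['rod_blue_tip','rod_red_tip','keeper_push','rack_hinge']:
            for q in mark_of(t,p)[:1]:
                z=.143 if 'k' in t[:1] or 'hinge' in t else .13
                print(n,t,np.round(q['uv'],1),round(q['p'],2),np.round(atz(p,q['uv'],z,n=='wrist')[:2]*1000,1))
    zc=s['eef_pos'][2]+.0427
    for c in cols:
        for b in blobs(P['wrist'],c): print('wrist blob',c,b[0],b[1:], 'at spring z',np.round(atz(P['wrist'],b[0],zc,1)[:2]*1000,1),'at .13',np.round(atz(P['wrist'],b[0],.13,1)[:2]*1000,1))
    return P
if __name__=='__main__': run(sys.argv[1])
E
python3 look.py L1
```

```text
t 16.02 pos [635.2  83.4 115.2] rotfix [-0.29 -1.98  0.47] F [ 0.2  0.3 -1.1] op 0.376
scene rod_blue_tip [315.7 225.4] 0.74 [665.2 104.5]
scene rod_red_tip [342.6 223.6] 0.78 [643.7 173.6]
scene keeper_push [346.  170.2] 0.94 [445.2 162. ]
scene rack_hinge [367.6 220.9] 0.71 [631.7 236.8]
side rod_blue_tip [264.8 183.5] 0.88 [645.   93.9]
side rod_red_tip [248.  173.4] 0.82 [638.5 165.4]
side keeper_push [178.9 191.5] 0.94 [437.7 160.6]
side rack_hinge [228.9 158.7] 0.89 [628.  246.9]
wrist rod_blue_tip [314.7 215.4] 0.62 [653.9  99.1]
wrist rod_red_tip [294.9  76.8] 0.57 [643.5 171.3]
wrist blob blue [307.5 173.5] (np.int32(56), np.int32(54), np.int32(1610)) at spring z [648.4 126.5] at .13 [649.8 121.7]
wrist blob blue [317. 211.] (np.int32(19), np.int32(19), np.int32(283)) at spring z [652.8 109.7] at .13 [655.  101.5]
wrist blob blue [279.  267.5] (np.int32(77), np.int32(90), np.int32(4268)) at spring z [635.7  82. ] at .13 [634.5  68.2]
wrist blob blue [142. 338.] (np.int32(15), np.int32(21), np.int32(130)) at spring z [555.1  32.1] at .13 [537.6   8.3]
wrist blob red [293.  95.] (np.int32(57), np.int32(55), np.int32(1920)) at spring z [642.4 160. ] at .13 [642.5 162. ]
wrist blob red [160.  380.5] (np.int32(11), np.int32(8), np.int32(41)) at spring z [559.   -3.1] at .13 [542.3 -34. ]
```

View pics/L1_wrist.png

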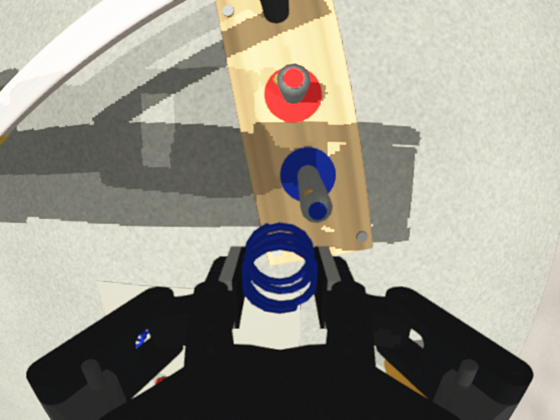

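View pics/L1_side.png

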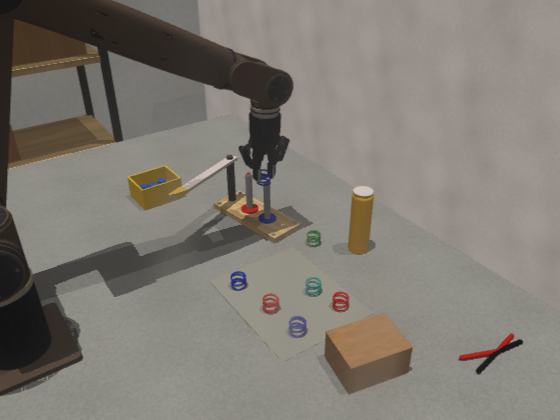

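Call:
jog_arm:
  targets: "0 0 18 -0.3 -2 0.5 -0.6;10 8 0 0 0 0 -0.6;10 8 0 0 0 0 -0.6;0 0 0 0 0 0 -0.6;0 0 0 0 0 0 -0.6"

```text
time: 17.18
eef_pos: [0.655, 0.0955, 0.1358]
tcp_rot: [0.708, 0.706, 0.0, 0.001]
contact_force: [-0.1, 0.3, -0.8]
opening: 0.373
```

```bash
python3 look.py L2 | grep -E "t |wrist|blue"
```

```text
t 17.18 pos [655.   95.5 135.8] rotfix [0.09 0.14 0.2 ] F [-0.1  0.3 -0.8] op 0.373
scene rod_blue_tip [318.1 224.4] 0.61 [660.4 110.2]
side rod_blue_tip [267.3 181.4] 0.59 [656.3  99.5]
wrist rod_blue_tip [276.7 222.2] 0.8 [653.9 103.1]
wrist blob blue [278.5 184. ] (np.int32(52), np.int32(47), np.int32(1389)) at spring z [655.1 136.9] at .13 [655.1 126.7]
wrist blob blue [279. 265.] (np.int32(77), np.int32(97), np.int32(4358)) at spring z [655.1  98.1] at .13 [655.1  74.3]
wrist blob red [264.5 111.5] (np.int32(52), np.int32(52), np.int32(1832)) at spring z [649.4 168.1] at .13 [647.4 168.9]
wrist blob red [150.5 384.5] (np.int32(26), np.int32(20), np.int32(135)) at spring z [572.2   8.4] at .13 [543.1 -46.8]
```

View pics/L2_wrist.png

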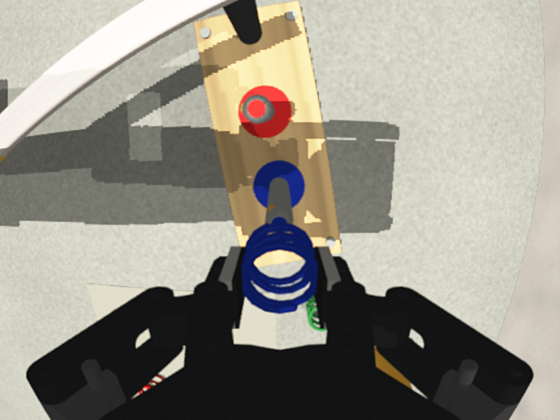

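```bash
python3 - <<'E'
from h import *
from seg import blobs
s=fix(); P={n:shot(n) for n in ['scene','side','wrist']}
c=[]
for n in ['scene','side']:
    u=proj(P[n],s['eef_pos']+[0,0,.043],0).astype(int)
    im=P[n]['pixels'].copy()
    c.append(cv2.resize(im[u[1]-35:u[1]+35,u[0]-35:u[0]+35],(400,400),interpolation=cv2.INTER_CUBIC)); print(n,u-35)
    for b in blobs(P[n],'blue',6):
        if np.hypot(*(b[0]-u))<30: print(n,b)
cv2.imwrite('pics/t12.png',np.hstack(c))
p=P['wrist']; print('disc',atz(p,(278.5,184),.022,1),'tip',atz(p,(279,222),.13,1))
E
```

```text
t 17.93 pos [655.1  95.4 135.9] rotfix [0.08 0.17 0.24] F [-0.3 -0.2 -0.1] op 0.375
scene [279 174]
scene (array([320., 210.]), np.int32(3), np.int32(11), np.int32(21))
side [232 130]
side (array([267.5, 165.5]), np.int32(14), np.int32(16), np.int32(158))
disc [0.65537962 0.10400683 0.022     ] tip [0.65558243 0.10325076 0.13      ]
```

View pics/t12.png

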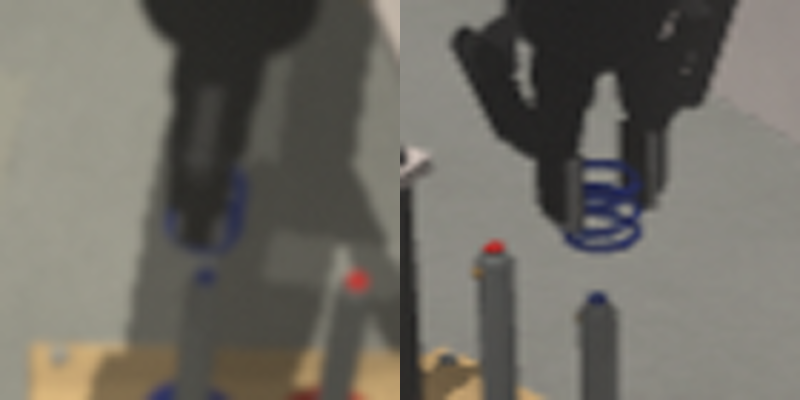

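```bash
python3 - <<'E'
from h import *
a=shot('scene');b=shot('side')
print('blue tip',tri([(a,(314.9,222.1),0),(b,(266.65,182.2),0)]),atz(a,(314.9,222.1),.13,0),atz(b,(266.65,182.2),.13,0))
print('spring',tri([(a,(314.9,210.4),0),(b,(267.5,165.9),0)]))
print('red tip',tri([(a,(279+357/5.714,174+281/5.714),0),(b,(232+95/5.714,130+246/5.714),0)]))
E
```

```text
blue tip (array([0.65384717, 0.10015195, 0.1286585 ]), np.float64(0.0008482995092630073)) [0.65419116 0.10076798 0.13      ] [0.65262662 0.09693311 0.13      ]
spring (array([0.65564801, 0.09687363, 0.17644146]), np.float64(0.00046349602127726867))
red tip (array([0.64234949, 0.17001864, 0.12843658]), np.float64(0.0009041829522043308))
```

Call:
jog_arm:
  targets: "-0.7 5 0 0 0 0 -0.6;0 0 0 0 0 0 -0.6;0 0 -12 0 0 0 -0.6;0 0 -12 0 0 0 -0.6;0 0 0 0 0 0 -0.6"

```text
time: 18.6
eef_pos: [0.6546, 0.1013, 0.1104]
tcp_rot: [0.708, 0.706, 0.001, 0.002]
contact_force: [-0.7, -0.2, -1.3]
opening: 0.375
```

```bash
cat > crop.py <<'E'
from h import *
import sys
s=fix(); c=[]
for n in ['scene','side']:
    p=shot(n);u=proj(p,s['eef_pos']+[0,0,.035],0).astype(int); print(n,u-35)
    c.append(cv2.resize(p['pixels'][u[1]-35:u[1]+35,u[0]-35:u[0]+35],(400,400),interpolation=cv2.INTER_CUBIC))
cv2.imwrite('pics/%s.png'%sys.argv[1],np.hstack(c))
p=shot('wrist',sys.argv[1]+'_w')
E
python3 crop.py k1
```

```text
t 18.6 pos [654.6 101.3 110.4] rotfix [0.07 0.26 0.22] F [-0.7 -0.2 -1.3] op 0.375
scene [280 183]
side [231 141]
```

View pics/k1.png

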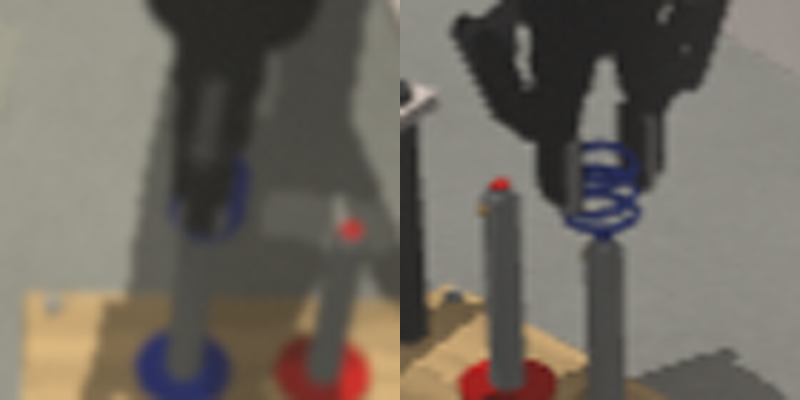

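View pics/k1_w.png

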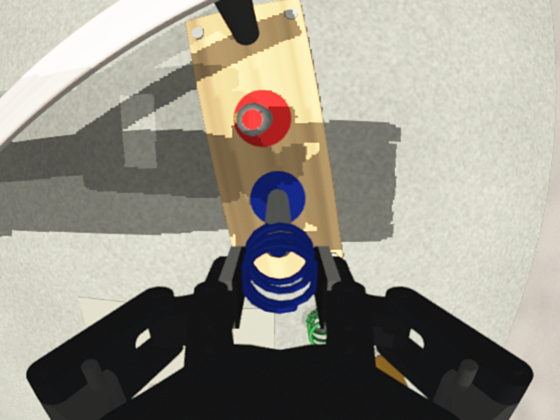

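Call:
jog_arm:
  targets: "0 0 -6 0 0 0 -0.6;0 0 -6 0 0 0 -0.6;0 0 0 0 0 0 -0.6"

```text
time: 19.0
eef_pos: [0.6572, 0.101, 0.1014]
tcp_rot: [0.709, 0.706, 0.003, 0.004]
contact_force: [0.1, -0.3, -1.0]
opening: 0.379
```

```bash
python3 crop.py k2
```

```text
t 19.0 pos [657.2 101.  101.4] rotfix [0.07 0.62 0.24] F [ 0.1 -0.3 -1. ] op 0.379
scene [280 186]
side [232 143]
```

View pics/k2.png

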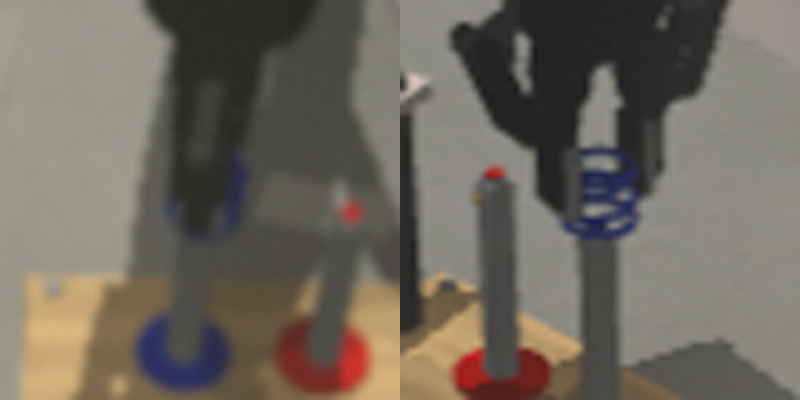

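View pics/k2_w.png

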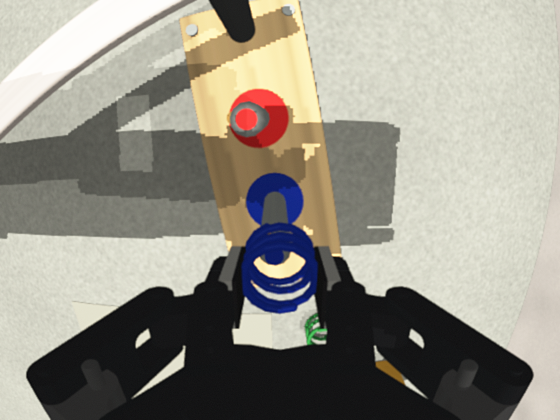

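Call:
jog_arm:
  targets: "-2.5 0 0 0 0.6 0 -0.6;0 0 -6 0 0.3 0 -0.6;-1 0 -6 0 0.2 0 -0.6;0 0 0 0 0 0 -0.6"

```text
time: 19.48
eef_pos: [0.6549, 0.1011, 0.0913]
tcp_rot: [0.709, 0.706, -0.002, -0.002]
contact_force: [-0.8, -0.1, -0.3]
opening: 0.375
```

```bash
python3 crop.py k3
```

```text
t 19.48 pos [654.9 101.1  91.3] rotfix [ 0.08 -0.33  0.24] F [-0.8 -0.1 -0.3] op 0.375
scene [279 188]
side [231 147]
```

View pics/k3.png

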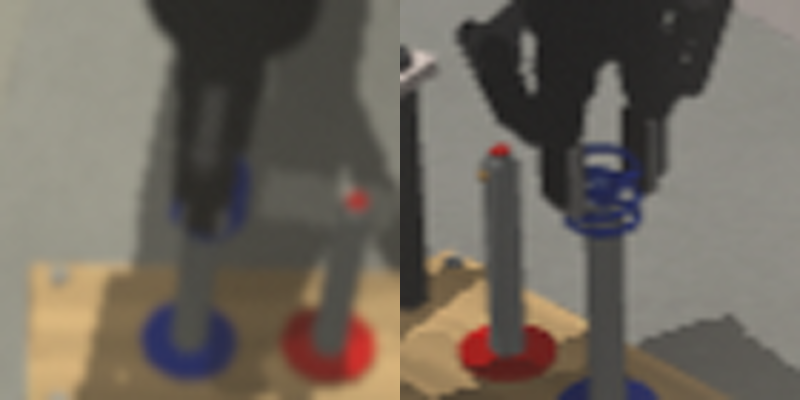

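View pics/k3_w.png

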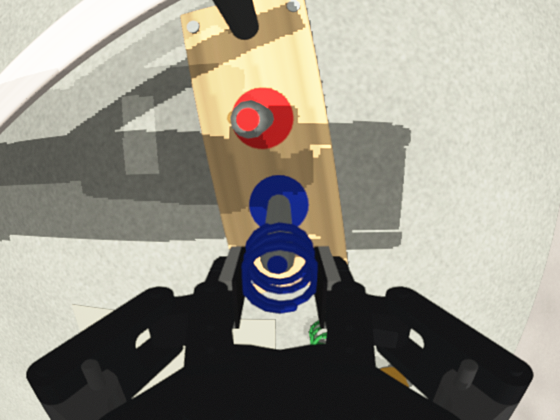

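Call:
jog_arm:
  targets: "0 0 -7 0 0 0 -0.6;-0.5 0 -7 0 0 0 -0.6;-0.5 0 -7 0 0 0 -0.6;-0.5 0 -7 0 0.2 0 -0.6;0 0 0 0 0 0 -0.6"

```text
time: 20.05
eef_pos: [0.6543, 0.1011, 0.0623]
tcp_rot: [0.709, 0.706, -0.003, -0.002]
contact_force: [-0.6, -0.0, -0.7]
opening: 0.373
```

```bash
python3 crop.py k4
```

```text
t 20.05 pos [654.3 101.1  62.3] rotfix [ 0.08 -0.36  0.23] F [-0.6 -0.  -0.7] op 0.373
scene [279 194]
side [231 157]
```

View pics/k4.png

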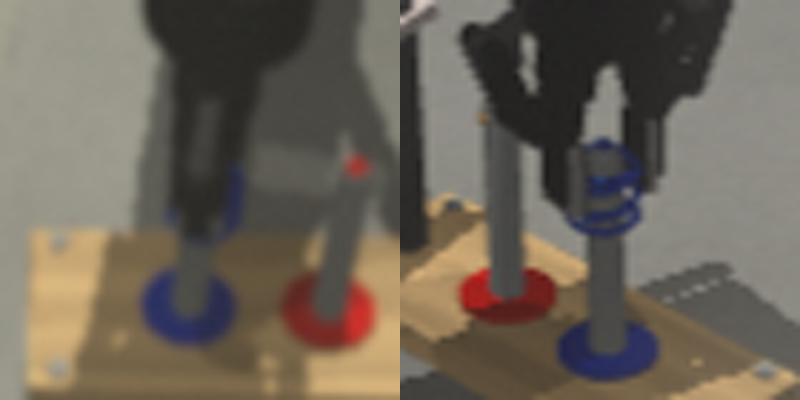

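View pics/k4_w.png

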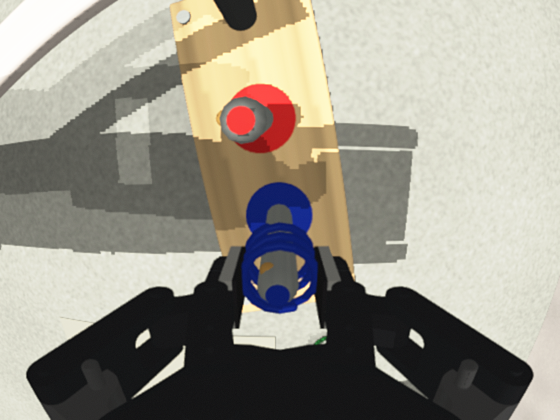

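Call:
jog_arm:
  targets: "-0.5 0 -7 0 -0.2 0 -0.6;-0.5 0 -7 0 0 0 -0.6;0 0 -3 0 0 0 -0.6;0 0 0 0 0 0 0.15;0 0 0 0 0 0 0.15;0 0 0 0 0 0 0.15"

```text
time: 20.7
eef_pos: [0.6557, 0.1012, 0.0472]
tcp_rot: [0.709, 0.706, 0.001, 0.002]
contact_force: [-0.2, -0.3, 0.3]
opening: 0.576
```

```bash
python3 crop.py k5
```

```text
t 20.7 pos [655.7 101.2  47.2] rotfix [0.07 0.22 0.23] F [-0.2 -0.3  0.3] op 0.576
scene [278 198]
side [232 162]
```

View pics/k5.png

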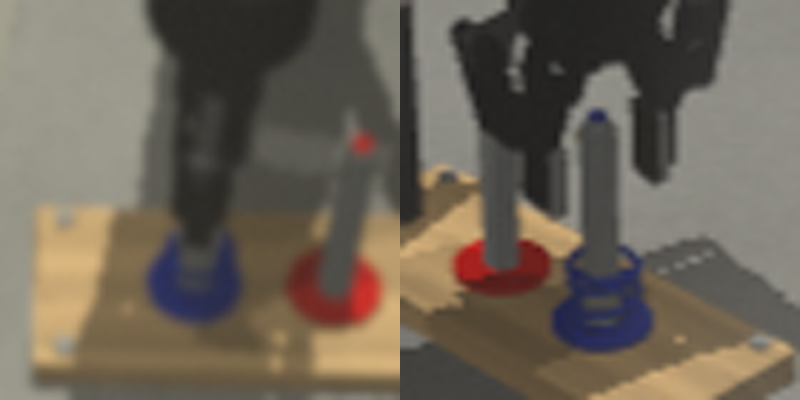

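View pics/k5_w.png

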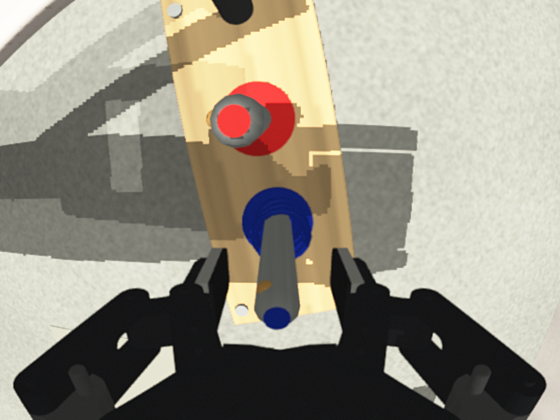

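Blue spring 1 has dropped to the disc. Next is the blue spring near (458, −77).

Call:
jog_arm:
  targets: "0 0 30 0 0 0 0.2;0 0 38 0 0 0 0.3;0 0 38 0 0 0 0.3;-30 -30 0 0 0 0 0.3;-30 -27 0 0 0 0 0.3;-30 -27 0 0 0 0 0.3;-30 -27 0 0 0 0 0.3;-30 -27 0 0 0 0 0.3;-25 -22 0 0 0 0 0.3;0 0 0 0 0 0 0.3"

```text
time: 21.68
eef_pos: [0.4774, -0.0615, 0.1623]
tcp_rot: [0.706, 0.708, 0.003, 0.007]
contact_force: [0.6, -0.1, -0.1]
opening: 0.65
```

```bash
python3 seg.py
```

```text
t 21.68 pos [477.4 -61.5 162.3] rotfix [ 0.33  0.87 -0.13] F [ 0.6 -0.1 -0.1] op 0.65
blue scene [204.5 188. ] (np.int32(10), np.int32(11)) side [297. 326.] (np.int32(17), np.int32(21)) X mm [ 482.4 -274.9   14. ] res 1.7 wrist [array([ 481.4, -261. ])]
blue scene [265.5 192.5] (np.int32(10), np.int32(10)) side [237.5 280.5] (np.int32(16), np.int32(20)) X mm [457.9 -77.3  12.4] res 2.1 wrist [array([457.9, -77. ])]
red scene [232. 195.] (np.int32(11), np.int32(13)) side [276.5 297.5] (np.int32(16), np.int32(20)) X mm [ 496.  -179.1   15.7] res 1.2 wrist [array([ 498.3, -177.6])]
red scene [194.5 214.5] (np.int32(12), np.int32(14)) side [340. 301.] (np.int32(17), np.int32(21)) X mm [ 602.2 -268.1   16.5] res 1.0 wrist []
```

Call:
jog_arm:
  targets: "-14 -11 -20 0.3 0.9 0 0.3;-5 -4 -38 0 0 0 0.3;0 0 -38 0 0 0 0.3;0 0 -36 0 0 0 0.3;0 0 -20 0 0 0 0.3;0 0 0 0 0 0 0.3"

```text
time: 22.33
eef_pos: [0.4725, -0.0719, 0.0123]
tcp_rot: [0.702, 0.712, 0.006, 0.008]
contact_force: [-1.2, 0.6, -0.6]
opening: 0.647
```

```bash
cat > wl.py <<'E'
from h import *
from seg import blobs
import sys
fix(); p=shot('wrist',sys.argv[1])
for c in ['blue','red']:
    for b in blobs(p,c,40): print(c,b[0],b[1],b[2],np.round(atz(p,b[0],.015,1)[:2]*1000,1))
E
python3 wl.py w20
```

```text
t 22.33 pos [472.5 -71.9  12.3] rotfix [ 0.21  1.16 -0.79] F [-1.2  0.6 -0.6] op 0.647
blue [540.   15.5] 39 32 [657.2  91.3]
blue [254.  247.5] 63 72 [458.1 -77.3]
red [309. 344.] 33 7 [ 494.9 -151.9]
```

View pics/w20.png

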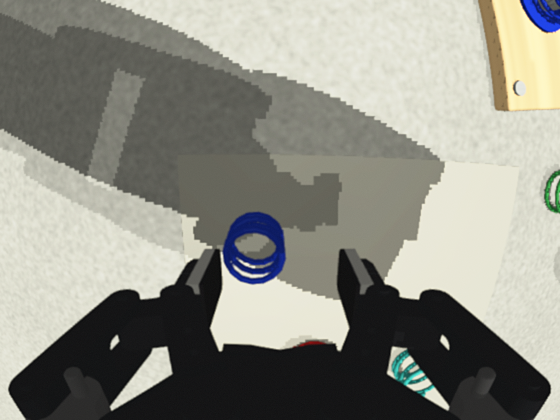

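Blue at (254,248), at (458, −77) mm. Centring on it and descending.

Call:
jog_arm:
  targets: "-12 -4 0 0.2 1.2 -0.8 0.3;0 0 0 0 0 0 0.3"

```text
time: 22.55
eef_pos: [0.4632, -0.0757, 0.0157]
tcp_rot: [0.706, 0.708, -0.0, 0.001]
contact_force: [-0.5, 0.5, -0.2]
opening: 0.648
```

```bash
python3 wl.py w21
```

```text
t 22.55 pos [463.2 -75.7  15.7] rotfix [ 0.06  0.06 -0.11] F [-0.5  0.5 -0.2] op 0.648
blue [543.5  13. ] 32 27 [654.3  88.7]
blue [270.  239.5] 63 72 [458.2 -77.3]
red [324.  342.5] 41 18 [ 495.7 -157.3]
red [430.5 399.5] 16 10 [ 602.4 -240.3]
```

Call:
jog_arm:
  targets: "-5 -2 -14 0 0.3 0 0.3;-2 0 -14 0 0.3 0 0.3;-1 0 -14 0 0.2 0 0.3;0 0 0 0 0 0 0.3"

```text
time: 22.93
eef_pos: [0.4651, -0.0812, -0.0173]
tcp_rot: [0.706, 0.708, -0.0, 0.007]
contact_force: [-0.0, 0.8, 0.4]
opening: 0.649
```

```bash
python3 wl.py w22
```

```text
t 22.93 pos [465.1 -81.2 -17.3] rotfix [ 0.54  0.53 -0.11] F [-0.   0.8  0.4] op 0.649
blue [264.5 254. ] 76 87 [458.  -77.2]
```

View pics/w22.png

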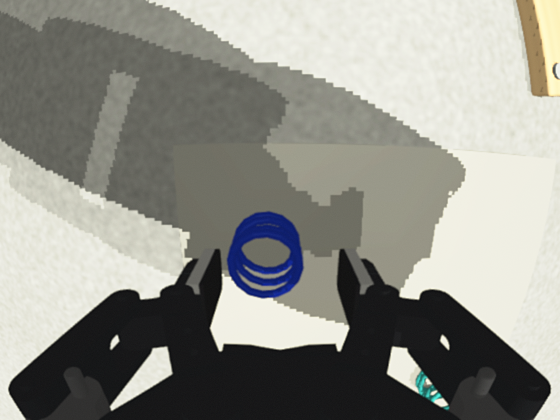

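Call:
jog_arm:
  targets: "-6 4 0 0.5 0.5 0 0.3;-2 0 0 0 0 0 0.3;0 0 0 0 0 0 0.3"

```text
time: 23.23
eef_pos: [0.4614, -0.0786, -0.0114]
tcp_rot: [0.706, 0.708, 0.002, 0.005]
contact_force: [0.1, 0.4, -0.6]
opening: 0.65
```

```bash
python3 wl.py w23
```

```text
t 23.23 pos [461.4 -78.6 -11.4] rotfix [ 0.21  0.57 -0.12] F [ 0.1  0.4 -0.6] op 0.65
blue [272.5 254. ] 74 83 [458.2 -77.5]
```

Call:
jog_arm:
  targets: "-4 1 -8 0.2 0.5 0 0.3;-2 0 -8 0 0 0 0.3;-1 0 -6 0 0 0 0.3;0 0 0 0 0 0 0.3"

```text
time: 23.62
eef_pos: [0.4552, -0.078, -0.0335]
tcp_rot: [0.706, 0.708, 0.001, 0.002]
contact_force: [0.1, -0.5, -0.4]
opening: 0.646
```

```bash
python3 wl.py w24
```

```text
t 23.62 pos [455.2 -78.  -33.5] rotfix [ 0.08  0.25 -0.13] F [ 0.1 -0.5 -0.4] op 0.646
blue [286.  274.5] 85 96 [458.7 -77.3]
```

Call:
jog_arm:
  targets: "3 0.5 4 0 0.2 0 0.3;0 0 0 0 0 0 0.3;0 0 0 0 0 0 -0.6;0 0 0 0 0 0 -0.6;0 0 0 0 0 0 -0.6;0 0 0 0 0 0 -0.6;0 0 0 0 0 0 -0.6"
  force: 35

```text
time: 24.25
eef_pos: [0.4593, -0.0777, -0.0287]
tcp_rot: [0.706, 0.708, -0.0, 0.001]
contact_force: [-0.1, 0.3, -1.0]
opening: 0.378
```

```bash
python3 wl.py w25
```

```text
t 24.25 pos [459.3 -77.7 -28.7] rotfix [ 0.09  0.06 -0.13] F [-0.1  0.3 -1. ] op 0.378
blue [279.5 271. ] 78 93 [460.  -77.7]
```

View pics/w25.png

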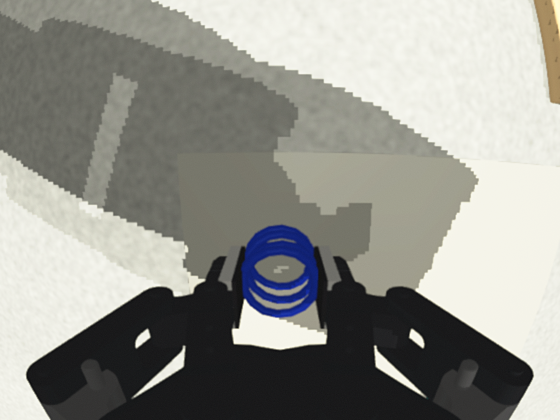

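Call:
jog_arm:
  targets: "0 0 30 0 0 0 -0.6;0 0 40 0 0 0 -0.6;0 0 40 0 0 0 -0.6;0 0 40 0 0 0 -0.6;0 0 30 0 0 0 -0.6;30 27 0 0 0 0 -0.6;30 27 0 0 0 0 -0.6;30 27 0 0 0 0 -0.6;30 27 0 0 0 0 -0.6;30 27 0 0 0 0 -0.6"

```text
time: 25.13
eef_pos: [0.6056, 0.0593, 0.1622]
tcp_rot: [0.711, 0.704, 0.0, 0.001]
contact_force: [0.6, -0.4, 0.3]
opening: 0.38
```

Call:
jog_arm:
  targets: "14 14 0 0 0 0 -0.6;0 0 0 0 0 0 -0.6;0 0 0 0 0 0 -0.6"

```text
time: 25.38
eef_pos: [0.6241, 0.0797, 0.1612]
tcp_rot: [0.708, 0.706, 0.001, 0.001]
contact_force: [-0.2, -0.3, -0.7]
opening: 0.378
```

```bash
python3 wl.py w26
```

```text
t 25.38 pos [624.1  79.7 161.2] rotfix [-0.01  0.19  0.19] F [-0.2 -0.3 -0.7] op 0.378
blue [309.5 165. ] 48 47 [656.  101.4]
blue [324. 190.] 15 15 [671.6  75.3]
blue [279. 271.] 77 93 [624.4 -17.6]
red [297.   96.5] 49 48 [643.1 170.8]
red [179.5 363.5] 10 18 [ 485.6 -168.1]
```

Call:
jog_arm:
  targets: "15 11 0 0 0 0.2 -0.6;15 10 0 0 0 0 -0.6;0 0 -15 0 0 0 -0.6;0 0 -15 0 0 0 -0.6;0 0 0 0 0 0 -0.6"

```text
time: 25.85
eef_pos: [0.6494, 0.0954, 0.1284]
tcp_rot: [0.709, 0.705, -0.001, 0.0]
contact_force: [-0.5, -0.2, -1.5]
opening: 0.379
```

```bash
python3 crop.py k6
```

```text
t 25.85 pos [649.4  95.4 128.4] rotfix [ 0.09 -0.07  0.31] F [-0.5 -0.2 -1.5] op 0.379
scene [279 177]
side [230 136]
```

View pics/k6.png

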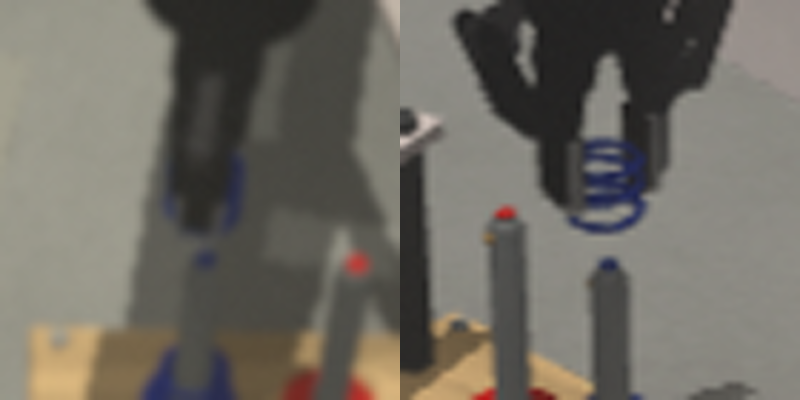

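Call:
jog_arm:
  targets: "5 5.5 0 0 0 0.3 -0.6;0 0 -8 0 0 0 -0.6;0 0 0 0 0 0 -0.6"

```text
time: 26.25
eef_pos: [0.6575, 0.1003, 0.1265]
tcp_rot: [0.708, 0.707, 0.002, 0.003]
contact_force: [-0.6, 0.4, -1.1]
opening: 0.378
```

Call:
jog_arm:
  targets: "-2.5 1 0 0 0.4 0 -0.6;0 0 -9 0 0 0 -0.6;-1 0 -9 0 0.2 0 -0.6;0 0 0 0 0 0 -0.6"

```text
time: 26.58
eef_pos: [0.6544, 0.1016, 0.1081]
tcp_rot: [0.707, 0.707, -0.001, 0.0]
contact_force: [0.6, -0.1, -0.9]
opening: 0.378
```

```bash
python3 crop.py k7
```

```text
t 26.58 pos [654.4 101.6 108.1] rotfix [ 0.1  -0.05  0.05] F [ 0.6 -0.1 -0.9] op 0.378
scene [280 183]
side [231 141]
```

View pics/k7_w.png

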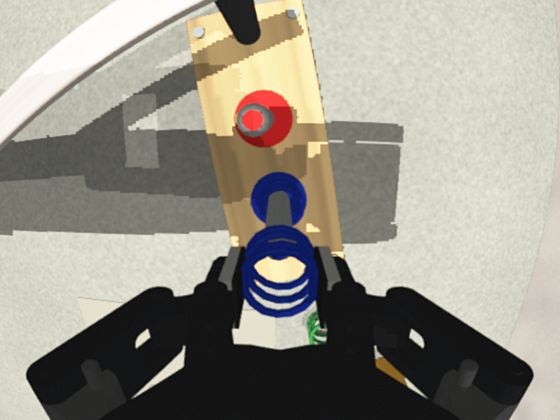

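Position (654.4, 101.6) is right. Threading down.

Call:
jog_arm:
  targets: "0.3 -0.5 -6 0 0 0 -0.6;-0.5 0 -6 0 0.2 0 -0.6;-0.5 0 -6 0 0 0 -0.6;0 0 0 0 0 0 -0.6"

```text
time: 27.07
eef_pos: [0.6558, 0.101, 0.0918]
tcp_rot: [0.707, 0.707, -0.0, 0.001]
contact_force: [-1.4, -0.0, -1.5]
opening: 0.377
```

```bash
python3 crop.py k8
```

```text
t 27.07 pos [655.8 101.   91.8] rotfix [0.1  0.05 0.06] F [-1.4 -0.  -1.5] op 0.377
scene [279 188]
side [231 147]
```

View pics/k8_w.png

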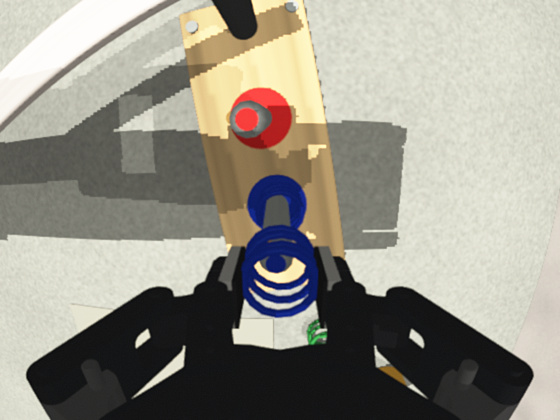

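Call:
jog_arm:
  targets: "-1 0 -7 0 0 0 -0.6;-0.5 0 -7 0 0 0 -0.6;-0.5 0 -7 0 0 0 -0.6;-0.5 0 -7 0 0.2 0 -0.6;-0.5 0 -7 0 0 0 -0.6;-0.5 0 -7 0 0 0 -0.6;0 0 -2 0 0 0 -0.6;0 0 0 0 0 0 -0.6"

```text
time: 27.88
eef_pos: [0.6527, 0.1011, 0.0448]
tcp_rot: [0.707, 0.707, -0.001, 0.001]
contact_force: [0.4, -0.1, -0.7]
opening: 0.377
```

```bash
python3 crop.py k9
```

```text
t 27.88 pos [652.7 101.1  44.8] rotfix [ 0.1  -0.01  0.05] F [ 0.4 -0.1 -0.7] op 0.377
scene [278 198]
side [231 163]
```

View pics/k9.png

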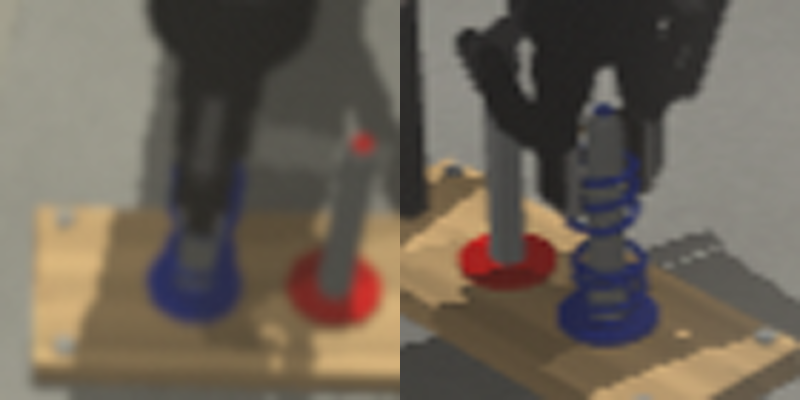

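Past the bump, so I'll release and rise, then go to the blue spring at (482, −275).

Call:
jog_arm:
  targets: "2 0 0 0 0 0 0.15;0 0 0 0 0 0 0.15;0 0 0 0 0 0 0.15;0 0 30 0 0 0 0.2;0 0 38 0 0 0 0.3;0 0 38 0 0 0 0.3;-18 -40 0 0 0 0 0.3;-18 -38 0 0 0 0 0.3;-18 -38 0 0 0 0 0.3;-18 -38 0 0 0 0 0.3"

```text
time: 28.87
eef_pos: [0.5875, -0.0476, 0.1629]
tcp_rot: [0.703, 0.711, 0.004, 0.006]
contact_force: [-0.2, -0.6, -0.6]
opening: 0.647
```

Call:
jog_arm:
  targets: "-18 -38 0 0 0 0 0.3;-18 -38 0 0 0 0 0.3;-18 -38 0 0 0 0 0.3;-18 -38 0 0 0 0 0.3;-18 -30 0 0 0 0 0.3;0 0 0 0 0 0 0.3"

```text
time: 29.37
eef_pos: [0.4951, -0.2365, 0.1692]
tcp_rot: [0.704, 0.71, 0.005, 0.013]
contact_force: [0.3, -1.0, -0.4]
opening: 0.652
```

```bash
python3 seg.py; python3 wl.py w30;python3 -c "
from h import *
p=shot('side','s30');cv2.imwrite('pics/s30.png',cv2.resize(p['pixels'][140:260,200:400],None,fx=4,fy=4))"
```

```text
t 29.37 pos [ 495.1 -236.5  169.2] rotfix [ 0.66  1.43 -0.48] F [ 0.3 -1.  -0.4] op 0.652
blue scene [204.5 188. ] (np.int32(10), np.int32(11)) side [297. 326.] (np.int32(17), np.int32(21)) X mm [ 482.4 -274.9   14. ] res 1.7 wrist [array([ 481.8, -274.7])]
red scene [232.5 195.5] (np.int32(12), np.int32(14)) side [276.5 297.5] (np.int32(16), np.int32(20)) X mm [ 496.7 -177.5   14.3] res 0.9 wrist [array([ 498.9, -176.5])]
red scene [195.  214.5] (np.int32(13), np.int32(14)) side [340. 301.] (np.int32(17), np.int32(21)) X mm [ 602.1 -267.2   16.2] res 0.3 wrist [array([ 604.6, -265.6])]
t 29.52 pos [ 497.6 -231.9  168.9] rotfix [ 0.5   1.49 -0.71] F [-0.4  0.3 -0.4] op 0.65
blue [259.5 222. ] 34 39 [ 481.2 -275.1]
blue [ 18.5 367. ] 38 47 [   9.9 -577.7]
blue [ 12. 407.] 25 25 [-110.6 -743.5]
red [276.  130.5] 37 36 [ 498.2 -176.7]
red [370.5 214. ] 38 37 [ 604.5 -265.8]
red [413.5 370. ] 22 11 [ 712.  -518.5]
```

View pics/s30.png

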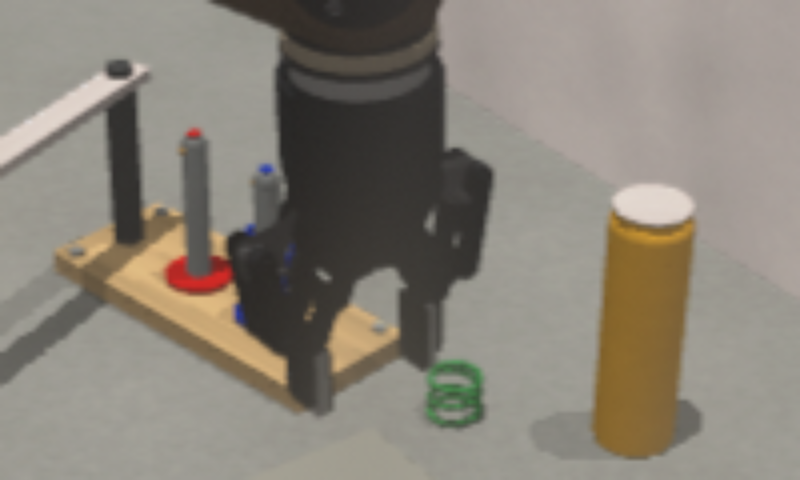

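View pics/w30.png

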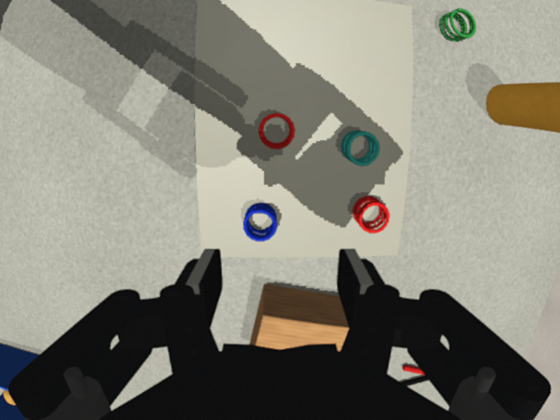

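Call:
jog_arm:
  targets: "-8 -22 -10 0.5 1.5 -0.7 0.3;-8 -20 -36 0 0 0 0.3;-2 0 -38 0 0.3 0 0.3;-2 0 -38 0 0.3 0 0.3;-1 0 -20 0 0.3 0 0.3;-1 0 0 0 0.3 0 0.3;0 0 0 0 0 0 0.3"

```text
time: 30.2
eef_pos: [0.4835, -0.2656, 0.0259]
tcp_rot: [0.699, 0.715, -0.007, -0.004]
contact_force: [0.4, -0.2, 1.2]
opening: 0.647
```

```bash
python3 wl.py w31
```

```text
t 30.2 pos [ 483.5 -265.6   25.9] rotfix [ 0.24 -0.85 -1.25] F [ 0.4 -0.2  1.2] op 0.647
blue [275.5 245. ] 58 67 [ 481.7 -275.1]
blue [ 12.  403.5] 25 32 [ 116.6 -544.9]
red [308.5  84. ] 66 65 [ 498.9 -175.3]
red [453.5 234. ] 62 61 [ 604.8 -266.3]
```

Call:
jog_arm:
  targets: "-1 -7 -18 0.2 -0.6 -1.2 0.3;-1 -3 -18 0 0 0 0.3;-1 0 -14 0 0.2 0 0.3;0 0 0 0 0 0 0.3"

```text
time: 30.58
eef_pos: [0.4882, -0.2775, -0.0165]
tcp_rot: [0.705, 0.709, -0.002, 0.006]
contact_force: [-0.5, 1.0, -0.5]
opening: 0.652
```

```bash
python3 wl.py w32
```

```text
t 30.58 pos [ 488.2 -277.5  -16.5] rotfix [ 0.62  0.32 -0.35] F [-0.5  1.  -0.5] op 0.652
blue [265. 256.] 75 85 [ 481.4 -275. ]
red [303.5  48.5] 86 86 [ 499.  -174.8]
red [482.5 236. ] 74 75 [ 605.  -266.2]
```

Call:
jog_arm:
  targets: "-6 2 -3 0.5 0.4 -0.3 0.3;-1 0 -8 0 0 0 0.3;0 0 0 0 0 0 0.3"

```text
time: 30.88
eef_pos: [0.4848, -0.2774, -0.0224]
tcp_rot: [0.706, 0.708, -0.001, 0.005]
contact_force: [-0.2, -0.1, -0.4]
opening: 0.649
```

```bash
python3 wl.py w33
```

```text
t 30.88 pos [ 484.8 -277.4  -22.4] rotfix [ 0.43  0.32 -0.11] F [-0.2 -0.1 -0.4] op 0.649
blue [272. 261.] 79 89 [ 481.6 -274.8]
red [312.   45.5] 89 92 [ 499.2 -174.5]
red [493. 239.] 75 75 [ 605.3 -266.3]
```

Call:
jog_arm:
  targets: "-3 2 -5 0.4 0.3 0 0.3;-0.5 0.5 -2 0 0 0 0.3;0 0 0 0 0 0 0.3;0 0 0 0 0 0 -0.6;0 0 0 0 0 0 -0.6;0 0 0 0 0 0 -0.6;0 0 0 0 0 0 -0.6;0 0 0 0 0 0 -0.6"

```text
time: 31.6
eef_pos: [0.4824, -0.2759, -0.0277]
tcp_rot: [0.706, 0.708, 0.0, 0.002]
contact_force: [1.0, -0.4, -1.0]
opening: 0.383
```

```bash
python3 wl.py w34
```

```text
t 31.6 pos [ 482.4 -275.9  -27.7] rotfix [ 0.13  0.17 -0.1 ] F [ 1.  -0.4 -1. ] op 0.383
blue [279.5 268.5] 78 92 [ 483.  -274.9]
red [318.5  46.5] 92 94 [ 499.2 -174.6]
red [500.5 244.5] 76 78 [ 605.  -266.2]
```

View pics/w34.png

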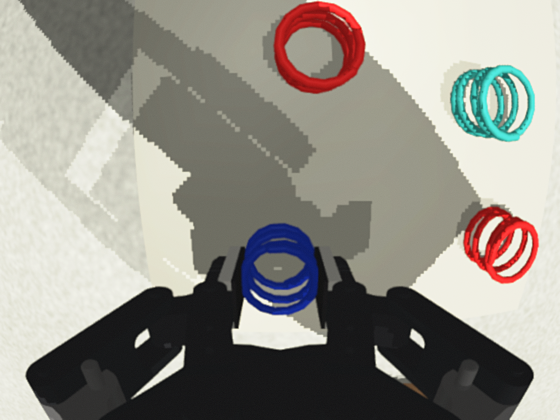

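Call:
jog_arm:
  targets: "0 0 30 0 0 0 -0.6;0 0 40 0 0 0 -0.6;0 0 40 0 0 0 -0.6;0 0 40 0 0 0 -0.6;0 0 30 0 0 0 -0.6;17 37 0 0 0 0 -0.6;17 37 0 0 0 0 -0.6;17 37 0 0 0 0 -0.6;17 37 0 0 0 0 -0.6;17 37 0 0 0 0 -0.6"

```text
time: 32.48
eef_pos: [0.5643, -0.0894, 0.1617]
tcp_rot: [0.712, 0.702, 0.001, 0.002]
contact_force: [0.2, -1.2, -0.4]
opening: 0.387
```

Call:
jog_arm:
  targets: "17 37 0 0 0 0 -0.6;17 37 0 0 0 0 -0.6;17 37 0 0 0 0 -0.6;17 30 0 0 0 0 -0.6;0 0 0 0 0 0 -0.6;0 0 0 0 0 0 -0.6"

```text
time: 32.98
eef_pos: [0.6344, 0.0651, 0.1615]
tcp_rot: [0.709, 0.705, 0.002, 0.002]
contact_force: [-0.3, -0.3, -0.3]
opening: 0.381
```

```bash
python3 wl.py w35
```

```text
t 32.98 pos [634.4  65.1 161.5] rotfix [0.02 0.35 0.3 ] F [-0.3 -0.3 -0.3] op 0.381
blue [300.5 153. ] 52 53 [657.6  98.9]
blue [279. 269.] 77 91 [635.  -29.9]
red [286.  80.] 49 49 [643.2 172.8]
red [174.5 360. ] 20 29 [ 489.6 -176.4]
```

Call:
jog_arm:
  targets: "10 18 0 0 0.3 0.3 -0.6;10 17 0 0 0 0 -0.6;0 0 -15 0 0 0 -0.6;0 0 -15 0 0 0 -0.6;0 0 0 0 0 0 -0.6;0 0 0 0 0 0 -0.6"

```text
time: 33.53
eef_pos: [0.6522, 0.0931, 0.1288]
tcp_rot: [0.71, 0.704, -0.002, 0.0]
contact_force: [0.2, -0.3, 0.9]
opening: 0.379
```

```bash
python3 -c "
from h import *
fix()"
```

```text
t 33.53 pos [652.2  93.1 128.8] rotfix [ 0.13 -0.13  0.48] F [ 0.2 -0.3  0.9] op 0.379
```

Call:
jog_arm:
  targets: "2 7.5 0 0 0 0.5 -0.6;0 0 -8 0 0 0 -0.6;-0.5 0 -8 0 0 0 -0.6;0 0 0 0 0 0 -0.6"

```text
time: 33.87
eef_pos: [0.6535, 0.0979, 0.1124]
tcp_rot: [0.708, 0.706, -0.002, 0.0]
contact_force: [-0.6, 0.3, -0.6]
opening: 0.379
```

```bash
python3 -c "
from h import *
fix()"
```

```text
t 33.87 pos [653.5  97.9 112.4] rotfix [ 0.17 -0.1   0.16] F [-0.6  0.3 -0.6] op 0.379
```

Call:
jog_arm:
  targets: "1 2.7 0 0.1 0 0 -0.6;0 0 -7 0 0 0 -0.6;-0.5 0 -7 0 0 0 -0.6;0 0 0 0 0 0 -0.6"

```text
time: 34.2
eef_pos: [0.6543, 0.1008, 0.0976]
tcp_rot: [0.708, 0.706, -0.001, 0.0]
contact_force: [-1.2, -0.2, 0.2]
opening: 0.383
```

```bash
python3 crop.py k10
```

```text
t 34.2 pos [654.3 100.8  97.6] rotfix [ 0.06 -0.04  0.16] F [-1.2 -0.2  0.2] op 0.383
scene [279 186]
side [231 145]
```

View pics/k10_w.png

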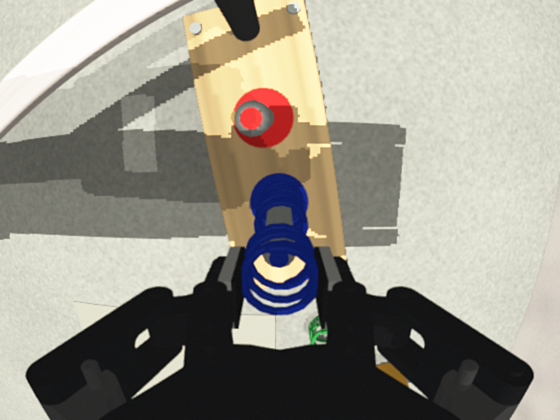

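View pics/k10.png

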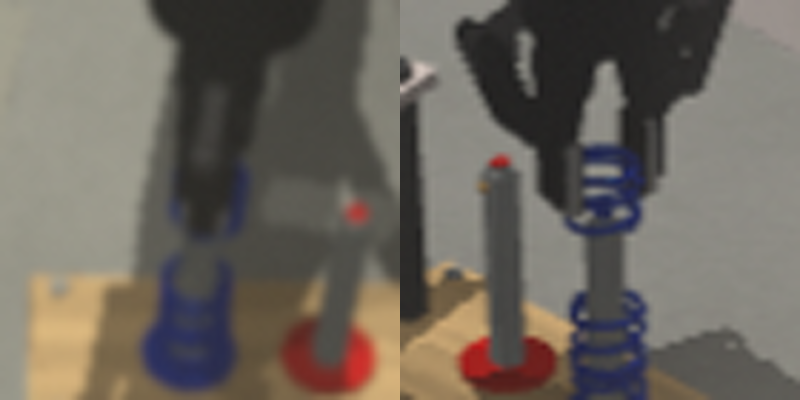

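Call:
jog_arm:
  targets: "0 0 -7 0 0 0 -0.6;-0.5 0 -7 0 0 0 -0.6;-0.5 0 -7 0 0 0 -0.6;-0.5 0 -7 0 0.2 0 -0.6;-0.5 0 -7 0 0 0 -0.6;0 0 -2.5 0 0 0 -0.6;0 0 0 0 0 0 -0.6"

```text
time: 34.93
eef_pos: [0.6531, 0.1007, 0.0582]
tcp_rot: [0.708, 0.706, -0.001, -0.0]
contact_force: [-0.5, 0.6, -0.2]
opening: 0.387
```

```bash
python3 crop.py k11
```

```text
t 34.93 pos [653.1 100.7  58.2] rotfix [ 0.07 -0.08  0.17] F [-0.5  0.6 -0.2] op 0.387
scene [278 195]
side [231 158]
```

View pics/k11.png

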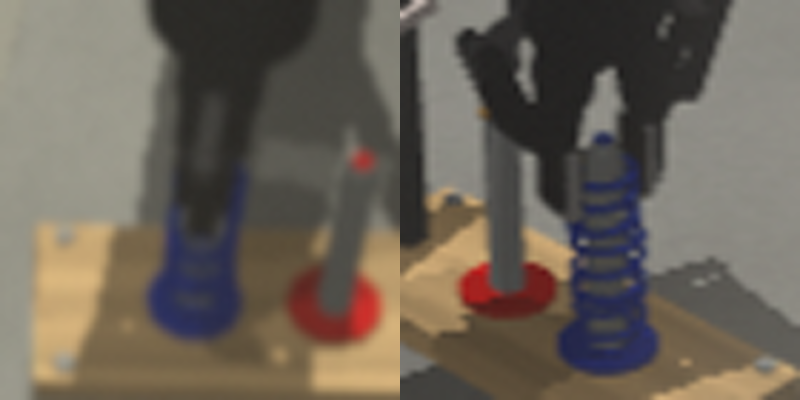

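Call:
jog_arm:
  targets: "1 0 0 0 0 0 0.15;0 0 0 0 0 0 0.15;0 0 0 0 0 0 0.15;0 0 0 0 0 0 0.15"

```text
time: 35.42
eef_pos: [0.6568, 0.1007, 0.0619]
tcp_rot: [0.708, 0.706, 0.001, 0.002]
contact_force: [0.5, -0.0, -0.8]
opening: 0.571
```

```bash
python3 crop.py k12
```

```text
t 35.42 pos [656.8 100.7  61.9] rotfix [0.06 0.28 0.16] F [ 0.5 -0.  -0.8] op 0.571
scene [278 195]
side [232 157]
```

View pics/k12.png

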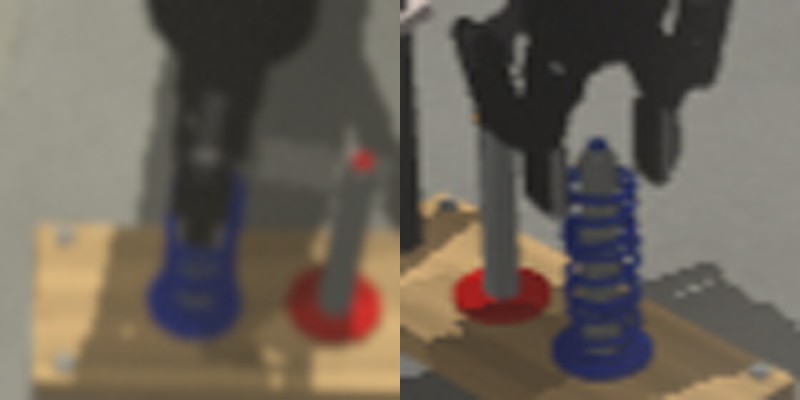

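View pics/k12_w.png

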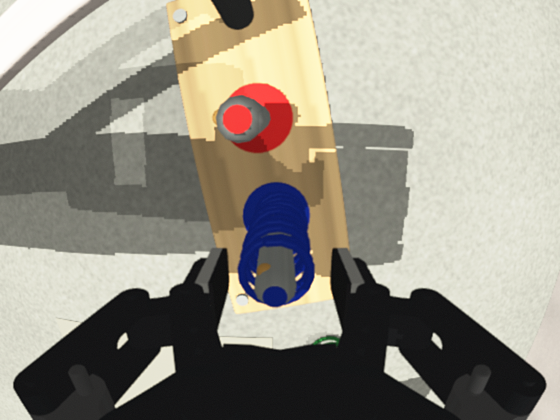

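Call:
jog_arm:
  targets: "-1 0 30 0 0 0 0.15;0 0 38 0 0 0 0.3;0 0 30 0 0 0 0.3;-20 -36 0 0 0 0 0.3;-20 -36 0 0 0 0 0.3;-20 -36 0 0 0 0 0.3;-20 -36 0 0 0 0 0.3;-20 -36 0 0 0 0 0.3;-20 -30 0 0 0 0 0.3;-10 -10 0 0 0 0 0.3"

```text
time: 36.4
eef_pos: [0.5205, -0.1228, 0.1653]
tcp_rot: [0.704, 0.71, 0.002, 0.005]
contact_force: [0.4, -1.0, -0.1]
opening: 0.651
```

```bash
python3 seg.py; python3 -c "
from h import *
p=shot('side');q=shot('scene')
cv2.imwrite('pics/s40.png',np.hstack([cv2.resize(p['pixels'][165:245,205:305],(500,400),interpolation=2),cv2.resize(q['pixels'][205:275,275:345],(400,400)
,interpolation=2)])[:,:800])"
```

```text
t 36.4 pos [ 520.5 -122.8  165.3] rotfix [ 0.25  0.52 -0.43] F [ 0.4 -1.  -0.1] op 0.651
red scene [232. 195.] (np.int32(11), np.int32(13)) side [277.  297.5] (np.int32(17), np.int32(20)) X mm [ 496.6 -179.3   15.9] res 0.7 wrist [array([ 497.5, -177.7])]
red scene [194.5 214.5] (np.int32(12), np.int32(14)) side [340. 301.] (np.int32(17), np.int32(21)) X mm [ 602.2 -268.1   16.5] res 1.0 wrist [array([ 595.2, -266.9])]
```

View pics/s40.png

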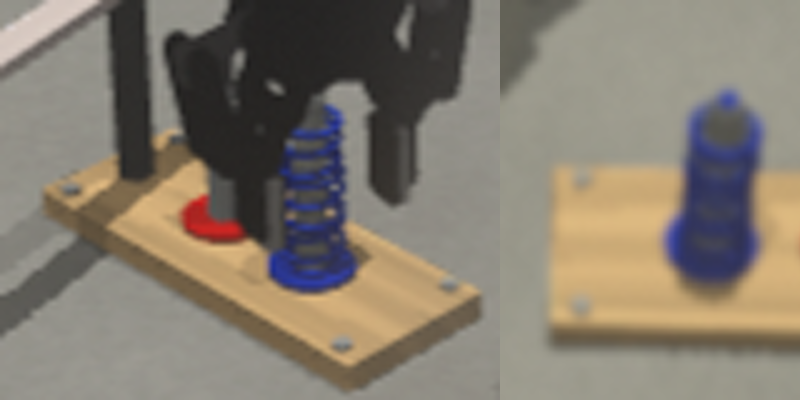

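Three blues are seated. Now the red spring at (497, −178), which had been knocked.

Call:
jog_arm:
  targets: "-12 -28 -5 0.2 0.5 -0.4 0.3;-12 -27 -36 0 0 0 0.3;-2 0 -38 0 0.3 0 0.3;-2 0 -38 0 0.3 0 0.3;-1 0 -24 0 0.3 0 0.3;0 0 0 0 0 0 0.3"

```text
time: 37.15
eef_pos: [0.5022, -0.1698, 0.0261]
tcp_rot: [0.701, 0.713, -0.002, 0.001]
contact_force: [-0.8, 0.3, -0.4]
opening: 0.65
```

```bash
python3 wl.py w41
```

```text
t 37.15 pos [ 502.2 -169.8   26.1] rotfix [ 0.24 -0.09 -1.02] F [-0.8  0.3 -0.4] op 0.65
red [272. 242.] 59 67 [ 498.2 -177.4]
red [403. 358.] 31 25 [ 606.9 -282.2]
```

View pics/w41.png

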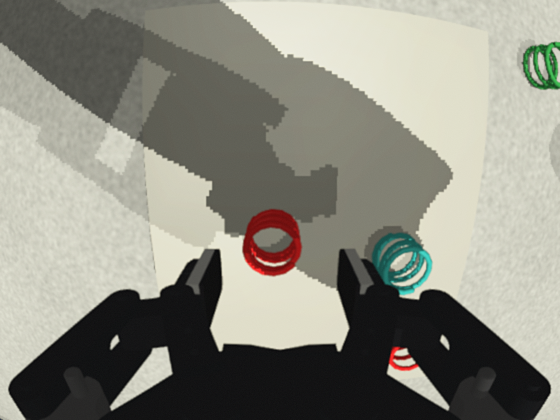

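Call:
jog_arm:
  targets: "-3 -6 -18 0.2 0 -1 0.3;-1 -2 -18 0 0 0 0.3;-1 0 -10 0 0.2 0 0.3;0 0 0 0 0 0 0.3"

```text
time: 37.53
eef_pos: [0.5064, -0.178, -0.0122]
tcp_rot: [0.705, 0.71, 0.0, 0.005]
contact_force: [-1.2, 0.1, -0.2]
opening: 0.652
```

```bash
python3 wl.py w42
```

```text
t 37.53 pos [ 506.4 -178.   -12.2] rotfix [ 0.41  0.45 -0.4 ] F [-1.2  0.1 -0.2] op 0.652
red [262.5 256. ] 74 83 [ 498.  -177.5]
red [409.5 366.5] 40 40 [ 596.6 -264.7]
red [427. 392.] 19 11 [ 619.6 -297. ]
```

Call:
jog_arm:
  targets: "-8 0.5 -4 0.4 0.4 -0.3 0.3;-1 0 -9 0 0 0 0.3;0 0 0 0 0 0 0.3"

```text
time: 37.83
eef_pos: [0.5015, -0.1787, -0.0202]
tcp_rot: [0.706, 0.708, 0.002, 0.005]
contact_force: [-0.8, 0.3, 0.3]
opening: 0.651
```

```bash
python3 wl.py w43
```

```text
t 37.83 pos [ 501.5 -178.7  -20.2] rotfix [ 0.27  0.54 -0.21] F [-0.8  0.3  0.3] op 0.651
red [271.5 261.5] 78 88 [ 497.9 -177.6]
red [417.5 372.5] 34 42 [ 594.3 -264.7]
red [434.5 399. ] 18 9 [ 617.8 -298.7]
```

Call:
jog_arm:
  targets: "-3.5 1 -6 0.2 0.4 0 0.3;-0.5 0 -3 0 0 0 0.3;0 0 0 0 0 0 0.3;0 0 0 0 0 0 -0.6;0 0 0 0 0 0 -0.6;0 0 0 0 0 0 -0.6;0 0 0 0 0 0 -0.6;0 0 0 0 0 0 -0.6"

```text
time: 38.55
eef_pos: [0.4988, -0.1787, -0.0277]
tcp_rot: [0.706, 0.708, 0.001, 0.003]
contact_force: [0.1, -0.2, -1.0]
opening: 0.388
```

```bash
python3 wl.py w44
```

```text
t 38.55 pos [ 498.8 -178.7  -27.7] rotfix [ 0.15  0.3  -0.17] F [ 0.1 -0.2 -1. ] op 0.388
red [279.  268.5] 79 92 [ 499.  -177.7]
red [419.5 390.5] 16 16 [ 593. -275.]
```

View pics/w44.png

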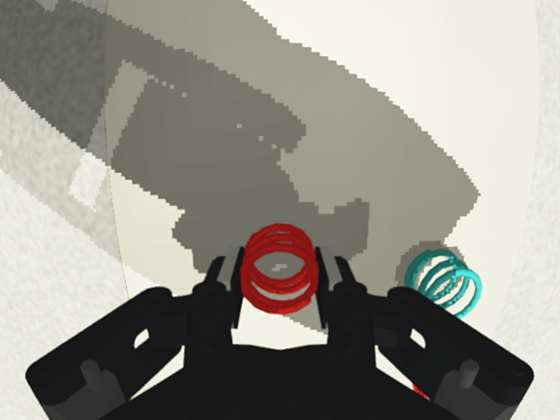

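Call:
jog_arm:
  targets: "0 0 30 0 0 0 -0.6;0 0 40 0 0 0 -0.6;0 0 40 0 0 0 -0.6;0 0 40 0 0 0 -0.6;0 0 32 0 0 0 -0.6;15 37 0 0 0 0 -0.6;15 37 0 0 0 0 -0.6;15 37 0 0 0 0 -0.6;15 37 0 0 0 0 -0.6;15 37 0 0 0 0 -0.6"

```text
time: 39.43
eef_pos: [0.5708, 0.0078, 0.164]
tcp_rot: [0.712, 0.702, 0.001, 0.003]
contact_force: [1.4, -0.4, 0.2]
opening: 0.389
```

Call:
jog_arm:
  targets: "15 37 0 0 0 0 -0.6;15 37 0 0 0 0 -0.6;15 37 0 0 0 0 -0.6;12 30 0 0 0 0 -0.6;0 0 0 0 0 0 -0.6;0 0 0 0 0 0 -0.6"

```text
time: 39.93
eef_pos: [0.63, 0.1642, 0.1632]
tcp_rot: [0.709, 0.706, 0.003, 0.003]
contact_force: [-1.1, -0.2, -1.2]
opening: 0.391
```

```bash
python3 look.py L5| grep -v blue
```

```text
t 39.93 pos [630.  164.2 163.2] rotfix [0.05 0.47 0.25] F [-1.1 -0.2 -1.2] op 0.391
scene rod_red_tip [341.  221.8] 0.55 [638.2 168.8]
scene rack_hinge [370.4 220.1] 0.96 [627.3 243.8]
side rod_red_tip [247.3 175.5] 0.64 [630.8 156.4]
side keeper_push [178.2 191.8] 0.64 [435.6 160.3]
side rack_hinge [225.2 156.3] 0.75 [627.1 265.5]
wrist rod_red_tip [298.2 209.5] 0.59 [643.5 170.4]
wrist keeper_push [ 41.2 228. ] 0.82 [439.  160.2]
wrist rack_hinge [275.6  95.6] 0.67 [628.7 246.5]
wrist blob red [290. 178.] (np.int32(47), np.int32(45), np.int32(1173)) at spring z [634.8 207. ] at .13 [637.9 192.5]
wrist blob red [297. 209.] (np.int32(15), np.int32(15), np.int32(177)) at spring z [637.9 192.9] at .13 [642.7 170.8]
wrist blob red [279.5 269. ] (np.int32(78), np.int32(91), np.int32(4375)) at spring z [629.9 163.4] at .13 [630.3 125. ]
```

View pics/L5_wrist.png

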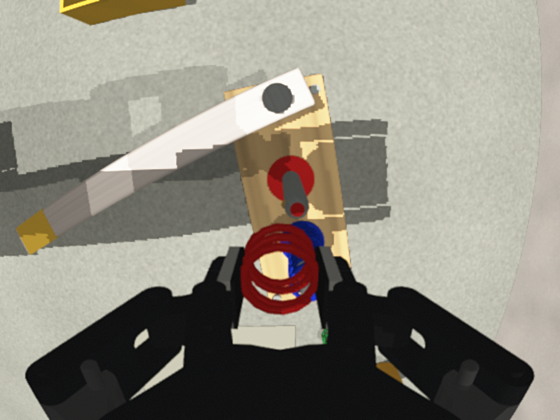

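Call:
jog_arm:
  targets: "12 6 0 0 0.5 0.2 -0.6;0 0 -14 0 0 0 -0.6;0 0 -14 0 0 0 -0.6;0 0 -7 0 0 0 -0.6;0 0 0 0 0 0 -0.6;0 0 0 0 0 0 -0.6"

```text
time: 41.18
eef_pos: [0.6407, 0.1684, 0.1249]
tcp_rot: [0.708, 0.706, -0.001, -0.0]
contact_force: [-0.1, 0.0, -0.1]
opening: 0.388
```

```bash
python3 look.py L6| grep -v blue
```

```text
t 41.18 pos [640.7 168.4 124.9] rotfix [ 0.07 -0.09  0.19] F [-0.1  0.  -0.1] op 0.388
scene rod_red_tip [339.7 220.2] 0.65 [633.3 164.8]
scene keeper_push [341.1 212.2] 0.41 [615.7 165.1]
scene rack_hinge [368.5 223.5] 0.64 [640.3 239.6]
side rod_red_tip [247.2 173.7] 0.73 [635.9 165.2]
side keeper_push [179.5 188.3] 0.86 [445.8 174.3]
side rack_hinge [227.4 159. ] 0.55 [623.8 247.6]
wrist rod_red_tip [282.5 235.8] 0.59 [643.4 171.2]
wrist keeper_push [  3.2 248.5] 0.95 [436.5 161. ]
wrist rack_hinge [300.7 332.3] 0.68 [654.6 111.1]
wrist blob red [280.5 191. ] (np.int32(52), np.int32(49), np.int32(1483)) at spring z [642.2 206.6] at .13 [642.3 197.9]
wrist blob red [279.  268.5] (np.int32(79), np.int32(92), np.int32(4381)) at spring z [641.4 169. ] at .13 [641.2 150. ]
```

Call:
jog_arm:
  targets: "1.8 2.2 0 0 0 0.2 -0.6;0 0 -8 0 0 0 -0.6;-0.5 0 -8 0 0 0 -0.6;-0.5 0 -7 0 0 0 -0.6;0 0 0 0 0 0 -0.6"

```text
time: 42.35
eef_pos: [0.6424, 0.171, 0.1008]
tcp_rot: [0.707, 0.707, -0.0, 0.001]
contact_force: [-0.9, -0.3, -0.9]
opening: 0.393
```

```bash
python3 crop.py k20
```

```text
t 42.35 pos [642.4 171.  100.8] rotfix [ 0.05  0.04 -0.03] F [-0.9 -0.3 -0.9] op 0.393
scene [306 186]
side [213 135]
```

View pics/k20_w.png

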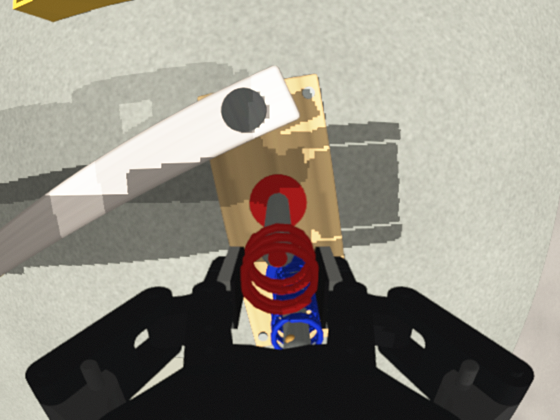

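View pics/k20.png

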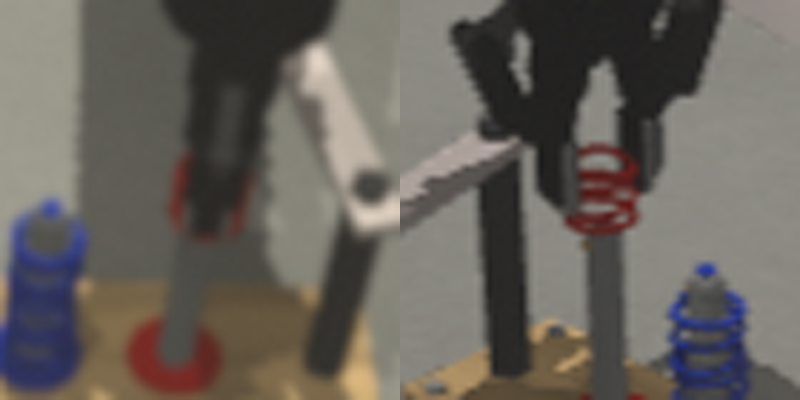

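Call:
jog_arm:
  targets: "0 0 -7 0 0 0 -0.6;-0.5 0 -7 0 0 0 -0.6;-0.5 0 -7 0 0.2 0 -0.6;-0.5 0 -7 0 0 0 -0.6;-0.5 0 -7 0 0 0 -0.6;-0.5 0 -7 0 0.2 0 -0.6;-0.5 0 -7 0 0 0 -0.6;0 0 -4 0 0 0 -0.6;0 0 0 0 0 0 -0.6"

```text
time: 43.25
eef_pos: [0.6405, 0.171, 0.0447]
tcp_rot: [0.707, 0.707, -0.001, -0.001]
contact_force: [-0.3, -0.7, 0.5]
opening: 0.392
```

```bash
python3 crop.py k21
```

```text
t 43.25 pos [640.5 171.   44.7] rotfix [ 0.02 -0.17 -0.02] F [-0.3 -0.7  0.5] op 0.392
scene [304 199]
side [213 153]
```

View pics/k21.png

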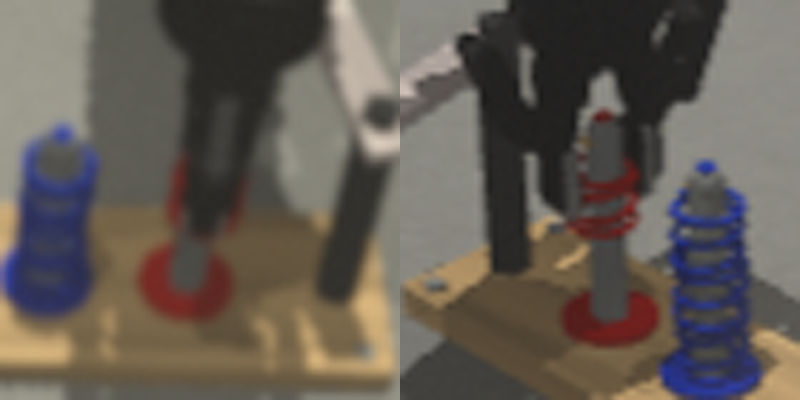

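Call:
jog_arm:
  targets: "2 0 0 0 0 0 0.15;0 0 0 0 0 0 0.15;0 0 0 0 0 0 0.15;-1 0 30 0 0 0 0.2;0 0 38 0 0 0 0.3;0 0 38 0 0 0 0.3;-3 -40 0 0 0 0 0.3;-3 -40 0 0 0 0 0.3;-3 -40 0 0 0 0 0.3;-3 -40 0 0 0 0 0.3"

```text
time: 44.23
eef_pos: [0.6325, 0.0146, 0.1641]
tcp_rot: [0.702, 0.712, 0.004, 0.004]
contact_force: [0.8, -0.1, -0.7]
opening: 0.651
```

Call:
jog_arm:
  targets: "-3 -40 0 0 0 0 0.3;-3 -40 0 0 0 0 0.3;-3 -40 0 0 0 0 0.3;-3 -40 0 0 0 0 0.3;-3 -40 0 0 0 0 0.3;-3 -35 0 0 0 0 0.3;0 0 0 0 0 0 0.3;0 0 0 0 0 0 0.3"

```text
time: 44.9
eef_pos: [0.6134, -0.2401, 0.1724]
tcp_rot: [0.705, 0.709, 0.006, 0.012]
contact_force: [0.2, -0.2, 0.2]
opening: 0.652
```

```bash
python3 seg.py; python3 wl.py w50;python3 -c "
from h import *
p=shot('side','s50')"
```

```text
t 44.9 pos [ 613.4 -240.1  172.4] rotfix [ 0.42  1.47 -0.38] F [ 0.2 -0.2  0.2] op 0.652
red scene [194.5 215. ] (np.int32(12), np.int32(15)) side [340.5 301. ] (np.int32(18), np.int32(21)) X mm [ 603.6 -267.9   15.7] res 0.8 wrist [array([ 604.1, -266.2])]
t 45.05 pos [ 613.7 -237.6  172.1] rotfix [ 0.4   1.44 -0.58] F [-0.4  0.   0.4] op 0.65
blue [ 12. 380.] 25 79 [  70.5 -637.8]
red [266.  208.5] 35 38 [ 604.2 -266.1]
red [401. 374.] 25 11 [ 808.7 -532.2]
```

View pics/s50.png

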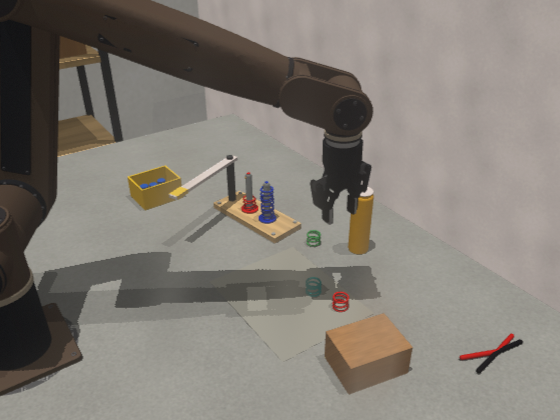

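Call:
jog_arm:
  targets: "-6 -16 -10 0.4 1.4 -0.5 0.3;-3 -14 -36 0 0 0 0.3;-1 0 -38 0 0.3 0 0.3;-1 0 -38 0 0.3 0 0.3;0 0 -24 0 0.3 0 0.3;0 0 0 0 0 0 0.3"

```text
time: 45.65
eef_pos: [0.6045, -0.2655, 0.0238]
tcp_rot: [0.703, 0.711, -0.006, -0.003]
contact_force: [0.2, 0.3, -0.9]
opening: 0.645
```

```bash
python3 wl.py w51
```

```text
t 45.65 pos [ 604.5 -265.5   23.8] rotfix [ 0.28 -0.73 -0.7 ] F [ 0.2  0.3 -0.9] op 0.645
red [278.  233.5] 61 68 [ 604.2 -266.3]
```

View pics/w51.png

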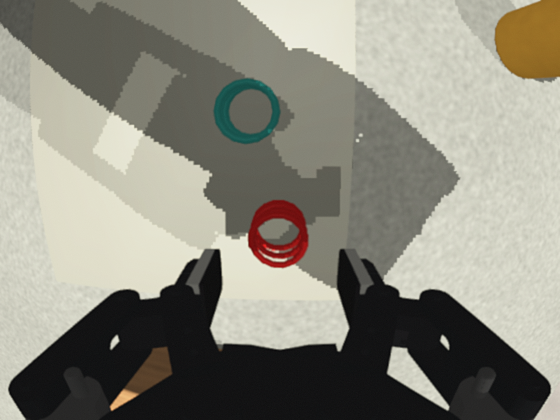

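Call:
jog_arm:
  targets: "-1 -1 -18 0.3 -0.5 -0.7 0.3;-1 0 -16 0 0 0 0.3;-1 0 -9 0 0.2 0 0.3;0 0 0 0 0 0 0.3"

```text
time: 46.03
eef_pos: [0.6068, -0.2688, -0.0119]
tcp_rot: [0.706, 0.708, -0.002, 0.003]
contact_force: [-0.2, -0.1, -0.4]
opening: 0.65
```

```bash
python3 wl.py w52
```

```text
t 46.03 pos [ 606.8 -268.8  -11.9] rotfix [ 0.34  0.09 -0.16] F [-0.2 -0.1 -0.4] op 0.65
red [272.5 252. ] 74 83 [ 603.8 -266.3]
```

Call:
jog_arm:
  targets: "-2.5 1.5 -8 0.3 0.1 0 0.3;-1 0.5 -9 0 0 0 0.3;0 0 0 0 0 0 0.3"

```text
time: 46.33
eef_pos: [0.6076, -0.2689, -0.0233]
tcp_rot: [0.706, 0.708, 0.001, 0.005]
contact_force: [0.1, -0.1, -0.9]
opening: 0.654
```

```bash
python3 wl.py w53
```

```text
t 46.33 pos [ 607.6 -268.9  -23.3] rotfix [ 0.35  0.52 -0.21] F [ 0.1 -0.1 -0.9] op 0.654
red [271.5 261.5] 80 90 [ 604.  -266.4]
```

Call:
jog_arm:
  targets: "-4 2.5 -4 0.3 0.4 0 0.3;0 0 -1 0 0 0 0.3;0 0 0 0 0 0 0.3;0 0 0 0 0 0 -0.6;0 0 0 0 0 0 -0.6;0 0 0 0 0 0 -0.6;0 0 0 0 0 0 -0.6;0 0 0 0 0 0 -0.6"

```text
time: 47.05
eef_pos: [0.6049, -0.2672, -0.0259]
tcp_rot: [0.706, 0.708, 0.001, 0.003]
contact_force: [-0.5, -0.3, -0.2]
opening: 0.385
```

```bash
python3 wl.py w54
```

```text
t 47.05 pos [ 604.9 -267.2  -25.9] rotfix [ 0.16  0.29 -0.22] F [-0.5 -0.3 -0.2] op 0.385
red [279. 267.] 77 91 [ 605.2 -266.5]
```

View pics/w54.png

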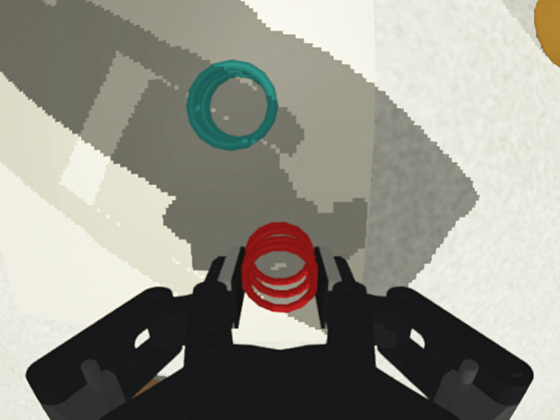

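Call:
jog_arm:
  targets: "0 0 30 0 0 0 -0.6;0 0 40 0 0 0 -0.6;0 0 40 0 0 0 -0.6;0 0 40 0 0 0 -0.6;0 0 30 0 0 0 -0.6;4 39 0 0 0 0 -0.6;4 39 0 0 0 0 -0.6;4 39 0 0 0 0 -0.6;4 39 0 0 0 0 -0.6;4 39 0 0 0 0 -0.6"

```text
time: 47.93
eef_pos: [0.6204, -0.0722, 0.1618]
tcp_rot: [0.711, 0.703, 0.001, 0.003]
contact_force: [-0.6, -0.5, -0.4]
opening: 0.382
```

Call:
jog_arm:
  targets: "4 39 0 0 0 0 -0.6;4 39 0 0 0 0 -0.6;4 39 0 0 0 0 -0.6;4 39 0 0 0 0 -0.6;4 39 0 0 0 0 -0.6;2 25 0 0 0 0 -0.6;0 0 0 0 0 0 -0.6;0 0 0 0 0 0 -0.6"

```text
time: 48.6
eef_pos: [0.6399, 0.1676, 0.162]
tcp_rot: [0.708, 0.706, 0.002, 0.002]
contact_force: [-0.8, -0.4, 0.4]
opening: 0.382
```

```bash
python3 wl.py w55
```

```text
t 48.6 pos [639.9 167.6 162. ] rotfix [0.01 0.34 0.12] F [-0.8 -0.4  0.4] op 0.382
blue [307.  236.5] 15 20 [671.2 111.4]
blue [287.5 264. ] 34 27 [650.3  78.6]
blue [281.  287.5] 11 4 [643.   48.2]
blue [290.  299.5] 21 8 [653.6  31.6]
red [280.5 182.5] 48 44 [642.7 171. ]
red [279. 261.] 77 103 [640.8  82.4]
```

Call:
jog_arm:
  targets: "2.5 2.5 0 0 0.3 0.1 -0.6;0 0 -14 0 0 0 -0.6;0 0 -14 0 0 0 -0.6;0 0 -9 0 0 0 -0.6;0 0 0 0 0 0 -0.6;0 0 0 0 0 0 -0.6"

```text
time: 49.15
eef_pos: [0.642, 0.1634, 0.1191]
tcp_rot: [0.71, 0.704, -0.002, -0.001]
contact_force: [-0.1, 0.8, -0.2]
opening: 0.381
```

```bash
python3 -c "
from h import *
fix()"
```

```text
t 49.15 pos [642.  163.4 119.1] rotfix [ 0.07 -0.19  0.5 ] F [-0.1  0.8 -0.2] op 0.381
```

Call:
jog_arm:
  targets: "0.5 7 0 0 0 0.5 -0.6;0 0 -5 0 0 0 -0.6;0 0 0 0 0 0 -0.6"

```text
time: 49.4
eef_pos: [0.6422, 0.1698, 0.1127]
tcp_rot: [0.707, 0.707, -0.002, -0.001]
contact_force: [0.2, 0.5, -1.7]
opening: 0.388
```

```bash
python3 -c "
from h import *
fix()"
```

```text
t 49.4 pos [642.2 169.8 112.7] rotfix [ 0.08 -0.28  0.06] F [ 0.2  0.5 -1.7] op 0.388
```

Call:
jog_arm:
  targets: "0.5 1 -7 0 -0.2 0 -0.6;-0.5 0 -7 0 0 0 -0.6;0 0 0 0 0 0 -0.6"

```text
time: 49.65
eef_pos: [0.6431, 0.1715, 0.0987]
tcp_rot: [0.707, 0.707, 0.0, 0.001]
contact_force: [0.9, -0.5, -0.4]
opening: 0.38
```

```bash
python3 crop.py k30
```

```text
t 49.65 pos [643.1 171.5  98.7] rotfix [0.06 0.09 0.01] F [ 0.9 -0.5 -0.4] op 0.38
scene [307 187]
side [213 135]
```

View pics/k30_w.png

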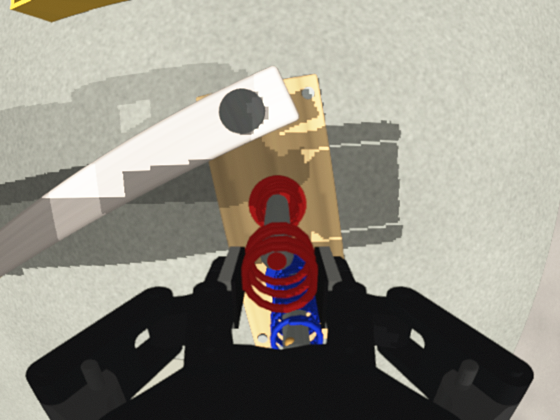

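Tip is in the bore at (277,260). Continuing down.

Call:
jog_arm:
  targets: "-0.5 -0.5 -7 0 0 0 -0.6;-0.5 0 -7 0 0 0 -0.6;-0.5 0 -7 0 0.2 0 -0.6;-0.5 0 -7 0 0 0 -0.6;-0.5 0 -7 0 0 0 -0.6;-0.5 0 -7 0 0.2 0 -0.6;0 0 -4 0 0 0 -0.6;0 0 0 0 0 0 -0.6"

```text
time: 50.47
eef_pos: [0.6405, 0.1708, 0.0496]
tcp_rot: [0.707, 0.707, -0.002, -0.001]
contact_force: [-0.1, 0.4, -1.1]
opening: 0.386
```

```bash
python3 crop.py k31
```

```text
t 50.47 pos [640.5 170.8  49.6] rotfix [ 0.05 -0.21  0.03] F [-0.1  0.4 -1.1] op 0.386
scene [304 198]
side [213 152]
```

View pics/k31.png

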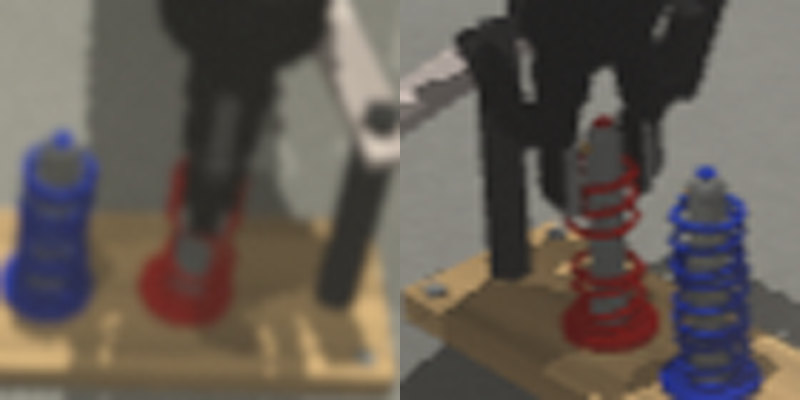

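Call:
jog_arm:
  targets: "2 0 0 0 0 0 0.15;0 0 0 0 0 0 0.15;0 0 0 0 0 0 0.15;-1 0 30 0 0 0 0.1;0 0 38 0 0 0 0;0 0 38 0 0 0 -0.5;-10 0 10 0 0 0 -1;-30 6 0 0 0 0 -1;-30 6 0 0 0 0 -1;-30 6 0 0 0 0 -1"

```text
time: 51.45
eef_pos: [0.5469, 0.1875, 0.1785]
tcp_rot: [0.709, 0.705, 0.005, 0.004]
contact_force: [-0.1, 0.4, 0.0]
opening: 0.003
```

Call:
jog_arm:
  targets: "-30 6 0 0 0 0 -1;-30 6 0 0 0 0 -1;-30 6 0 0 0 0 -1;-20 6 0 0 0 0 -1;0 0 0 0 0 0 -1;0 0 0 0 0 0 -1"

```text
time: 51.95
eef_pos: [0.4291, 0.2136, 0.1832]
tcp_rot: [0.708, 0.706, 0.009, 0.006]
contact_force: [0.4, 0.4, 0.2]
opening: 0.006
```

```bash
python3 -c "
from h import *
fix();shot('wrist','w60')
p=shot('side');q=shot('scene')
cv2.imwrite('pics/s60.png',np.hstack([cv2.resize(p['pixels'][140:240,150:310],(480,300),interpolation=2),cv2.resize(q['pixels'][160:280,280:400],(300,300),interpolation=2)]))"
```

```text
t 51.95 pos [429.1 213.6 183.2] rotfix [-0.21  1.23  0.15] F [0.4 0.4 0.2] op 0.006
```

View pics/s60.png

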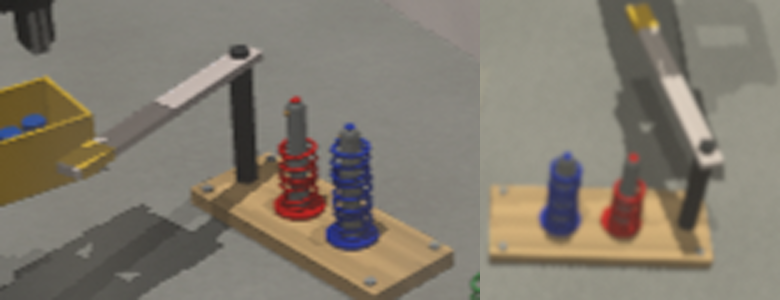

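View pics/w60.png

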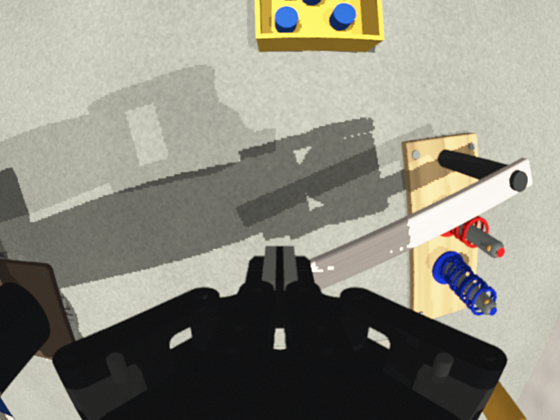

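Call:
jog_arm:
  targets: "0 0 -25 0 1.2 0 -1;0 0 -25 0 0.3 0 -1;-1 0 -25 0 0.3 0 -1;0 0 -18 0 0.3 0 -1;0 0 0 0 0 0 -1;0 0 0 0 0 0 -1"

```text
time: 52.6
eef_pos: [0.4382, 0.2115, 0.0895]
tcp_rot: [0.711, 0.704, -0.002, -0.005]
contact_force: [0.6, -0.4, 0.3]
opening: -0.004
```

```bash
python3 -c "
from h import *
fix();shot('wrist','w61')"
```

```text
t 52.6 pos [438.2 211.5  89.5] rotfix [-0.27 -0.55  0.58] F [ 0.6 -0.4  0.3] op -0.004
```

View pics/w61.png

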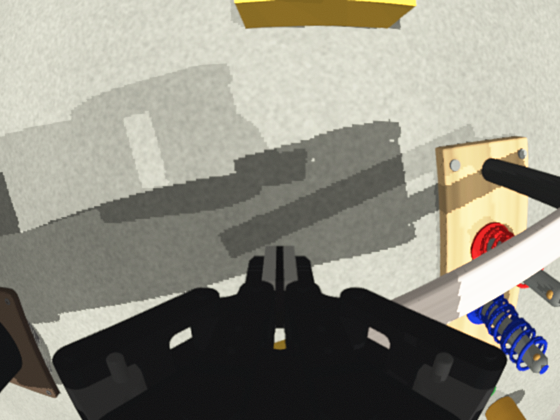

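Call:
jog_arm:
  targets: "0 -13 0 0 0 0 -1;2 -14 0 0 0 0 -1;2 -14 0 0 0 0 -1;4 -13 0 0 0 0 -1;8 -13 0 0 0 0 -1;8 -12 0 0 0 0 -1;9 -12 0 0 0 0 -1;10 -10 0 0 0 0 -1;10 -10 0 0 0 0 -1"

```text
time: 53.4
eef_pos: [0.4999, 0.0995, 0.1021]
tcp_rot: [0.71, 0.704, 0.006, -0.003]
contact_force: [-0.5, 1.7, -0.6]
opening: 0.001
```

```bash
python3 -c "
from h import *
fix();shot('side','s62')"
```

```text
t 53.4 pos [499.9  99.5 102.1] rotfix [-0.72  0.3   0.49] F [-0.5  1.7 -0.6] op 0.001
```

View pics/s62.png

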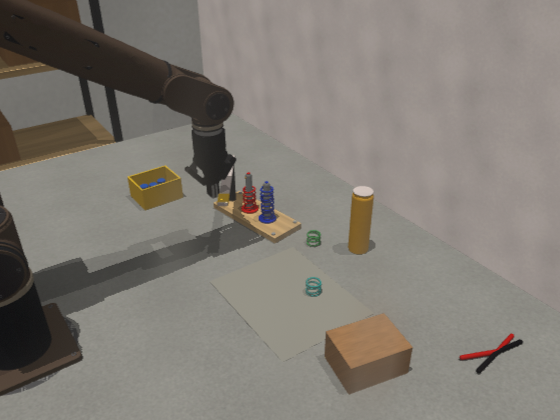

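Call:
jog_arm:
  targets: "0 0 -12 -0.7 0.3 0.4 -1;0 0 -4 0 0 0 -1;0 0 0 0 0 0 -1"

```text
time: 53.7
eef_pos: [0.5054, 0.0966, 0.0874]
tcp_rot: [0.709, 0.706, 0.002, 0.004]
contact_force: [-0.5, -0.3, -0.4]
opening: 0.001
```

Call:
jog_arm:
  targets: "10 -8 -1 0 0 0 -1;12 -7 -1 0 0 0 -1;12 -6 -1 0 0 0 -1;12 -5 -1 0 0 0 -1;12 -4 -1 0 0 0 -1;12 -3 -1 0 0 0 -1"

```text
time: 54.2
eef_pos: [0.5773, 0.063, 0.0792]
tcp_rot: [0.707, 0.708, -0.0, 0.001]
contact_force: [-0.6, 0.2, 0.1]
opening: -0.001
```

```bash
python3 -c "
from h import *
fix();shot('wrist','w63')"
```

```text
t 54.2 pos [577.3  63.   79.2] rotfix [ 0.14  0.1  -0.08] F [-0.6  0.2  0.1] op -0.001
```

View pics/w63.png

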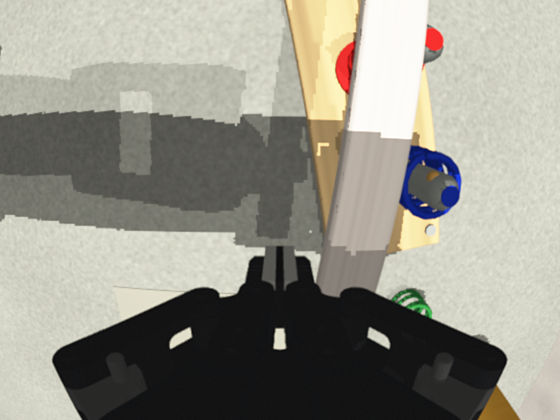

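Call:
jog_arm:
  targets: "12 -4 2 0 0 0 -1;12 -4 2 0 0 0 -1;12 -4 2 0 0 0 -1;10 -3 0 0 0 0 -1;6 0 0 0 0 0 -1;0 0 0 0 0 0 -1"

```text
time: 54.75
eef_pos: [0.6341, 0.0452, 0.0822]
tcp_rot: [0.707, 0.707, -0.002, -0.0]
contact_force: [-0.4, 0.1, 0.6]
opening: 0.001
```

```bash
python3 -c "
from h import *
fix();shot('wrist','w64')"
```

```text
t 54.75 pos [634.1  45.2  82.2] rotfix [ 0.13 -0.13 -0.06] F [-0.4  0.1  0.6] op 0.001
```

View pics/w64.png

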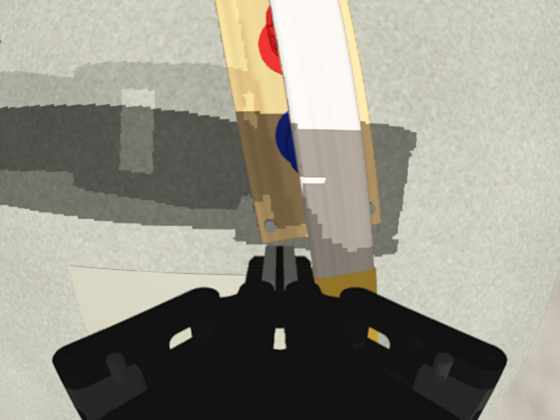

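Call:
jog_arm:
  targets: "5 0 0 0 0 0 -1;4 0 0 0 0 0 -1;3 0 0 0 0 0 -1"

```text
time: 55.05
eef_pos: [0.6354, 0.0455, 0.0818]
tcp_rot: [0.706, 0.708, -0.012, -0.01]
contact_force: [-11.1, -1.6, 8.2]
opening: 0.0
```

Call:
jog_arm:
  targets: "4 0 0 0 0 0 -1;4 0 0 0 0 0 -1"

```text
time: 55.22
eef_pos: [0.634, 0.0453, 0.0822]
tcp_rot: [0.704, 0.709, -0.022, -0.018]
contact_force: [-13.9, -2.1, 8.7]
opening: -0.001
```

```bash
python3 -c "
from h import *
fix();shot('wrist','w65')
P={n:shot(n) for n in ['scene','side','wrist']}
for n,p in P.items():
  for t in ['keeper_push','rack_hinge']:
    for q in mark_of(t,p)[:1]: print(n,t,np.round(q['uv'],1),round(q['p'],2),np.round(atz(p,q['uv'],.143,n=='wrist')[:2]*1000,1))
"
```

```text
t 55.22 pos [634.   45.3  82.2] rotfix [ 0.32 -3.27 -0.4 ] F [-13.9  -2.1   8.7] op -0.001
scene keeper_push [292.7 219.1] 0.92 [667.7  42.5]
scene rack_hinge [368.6 222. ] 0.67 [635.  239.6]
side keeper_push [281.9 183. ] 0.87 [669.1  51.7]
side rack_hinge [229.  161.6] 0.78 [619.5 231.5]
```

View pics/w65.png

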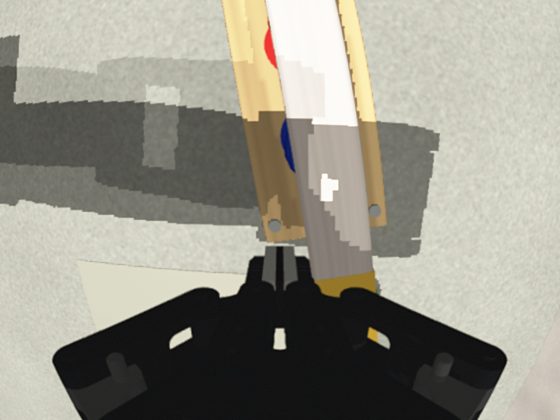

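It pressed against the stop at about 14 N. Backing off and checking.

Call:
jog_arm:
  targets: "-12 0 0 0 0 0 -1;-15 0 0 0 -3 0 -1;-15 -10 10 0 0 0 -1;-15 -30 30 0 0 0 -1;-20 -35 30 0 0 0 -1;-20 -35 20 0 0 0 -1;-20 -35 0 0 0 0 -1;0 -30 0 0 0 0 -1;0 0 0 0 0 0 -1;0 0 0 0 0 0 -1"

```text
time: 56.55
eef_pos: [0.5138, -0.125, 0.1702]
tcp_rot: [0.702, 0.712, -0.004, 0.005]
contact_force: [0.4, 0.4, 0.4]
opening: -0.006
```

```bash
python3 - <<'E'
from h import *
fix();w=shot('wrist','w66')
p=shot('side','s66');q=shot('scene','sc66')
cv2.imwrite('pics/c66.png',np.hstack([cv2.resize(p['pixels'][140:245,200:310],(420,400),interpolation=2),cv2.resize(q['pixels'][190:280,275:385],(380,311),interpolation=2).copy() if 0 else cv2.resize(q['pixels'][190:280,280:380],(380,400),interpolation=2)]))
for n,c in (('scene',q),('side',p),('wrist',w)):
  for t in ['keeper_push','rack_hinge','spray_can','carton','yellow_bin','rod_blue_tip','rod_red_tip']:
    for r in mark_of(t,c)[:1]: print(n,t,np.round(r['uv'],1),round(r['p'],2),np.round(atz(c,r['uv'],.143 if t[0]=='k' or 'hinge' in t else .13 if 'rod' in t else 0,n=='wrist')[:2]*1000,1))
E
```

```text
t 56.55 pos [ 513.8 -125.   170.2] rotfix [ 0.69  0.04 -0.84] F [0.4 0.4 0.4] op -0.006
scene keeper_push [294.3 218.3] 0.59 [664.   46.1]
scene rack_hinge [368.7 221.7] 0.86 [633.9 239.8]
scene carton [153.6 191.2] 0.67 [ 520.4 -439.2]
scene yellow_bin [417.8 220.9] 0.81 [467.5 404.8]
scene rod_blue_tip [317.1 223.5] 0.63 [657.8 107.2]
scene rod_red_tip [340.2 220.1] 0.63 [632.7 166.1]
side keeper_push [280.4 186.1] 0.63 [657.   40.8]
side rack_hinge [226.6 155.9] 0.74 [631.5 265.5]
side spray_can [358.1 250.1] 0.77 [ 775.1 -132.4]
side carton [364.8 361.4] 0.56 [ 541.3 -415.8]
side yellow_bin [156.7 194.3] 0.92 [472.8 418.7]
side rod_blue_tip [355.7 254.3] 0.47 [ 634.5 -269.1]
wrist keeper_push [484.2   6.3] 0.74 [662.1  41.1]
wrist spray_can [484.7 188.3] 0.97 [ 777.4 -128.2]
```

View pics/c66.png

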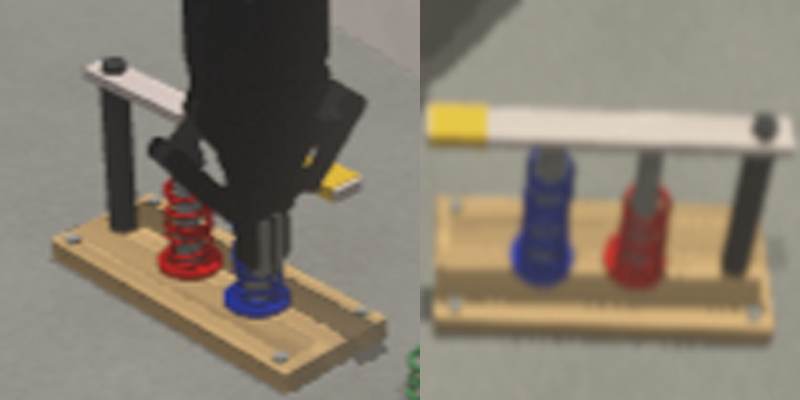

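View pics/sc66.png

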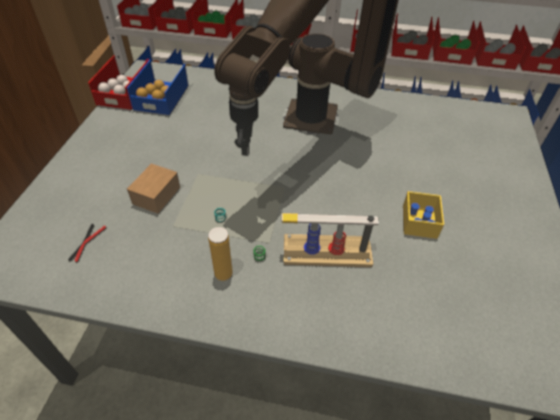

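View pics/w66.png

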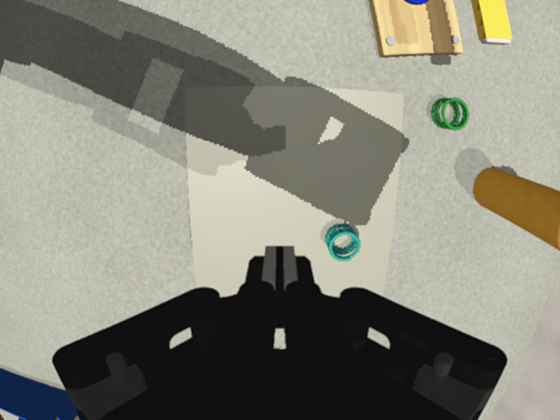

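```bash
python3 - <<'E'
from h import *
q=shot('scene'); r=silhouettes('keeper_push',q)
for k in r[:2]:
    v,u=np.nonzero(k['mask']); print(k['p'],k['uv'],len(u),u.min(),u.max())
im=q['pixels']; hsv=cv2.cvtColor(im,cv2.COLOR_BGR2HSV).astype(int)
# yellow tip and white bar centre columns: brightness based
m=np.zeros(im.shape[:2],np.uint8); sub=(slice(205,235),slice(278,366))
H,S,V=hsv[...,0],hsv[...,1],hsv[...,2]
bar=((V>150)&(S<45))|((H>18)&(H<32)&(S>120)&(V>140)); m[sub]=bar[sub]
n,l,st,c=cv2.connectedComponentsWithStats(m); i=1+np.argmax(st[1:,4]); print(st[i])
top=np.array([[u,np.nonzero(l[:,u]==i)[0].min(),np.nonzero(l[:,u]==i)[0].max()] for u in range(st[i][0]+3,st[i][0]+st[i][2]-3)])
pc=np.array([atz(q,(u,(a+b)/2),.148,0)[:2] for u,a,b in top]); f=np.polyfit(pc[:,1],pc[:,0],1)
print('bar angle deg from -y',np.degrees(np.arctan(-f[0])),'rods 10.0','ends',pc[[0,-1]])
E
```

```text
0.56 [328.0, 218.8] 801 283 377
0.19 [152.6, 187.5] 1677 128 179
[ 282  205   84   19 1279]
bar angle deg from -y 7.511088991030467 rods 10.0 ends [[0.64457183 0.01716588]
 [0.61489334 0.22008502]]
```

```bash
python3 - <<'E'
from h import *
q=shot('scene'); g=q['pixels'].astype(float).mean(2)
def edge(cols,r0,r1,z,sign):
    P=[]
    for u in cols:
        d=sign*np.diff(cv2.GaussianBlur(g,(3,3),0)[r0:r1,u]); k=int(np.argmax(d))
        if 0<k<len(d)-1:
            den=d[k-1]-2*d[k]+d[k+1]; k=k+0.5*(d[k-1]-d[k+1])/den if den else k
        P.append(atz(q,(u,r0+k+.5),z,0)[:2])
    P=np.array(P); f=np.polyfit(P[:,1],P[:,0],1)
    for _ in range(3):
        e=np.abs(P[:,0]-np.polyval(f,P[:,1])); P=P[e<max(.002,1.5*np.median(e))]; f=np.polyfit(P[:,1],P[:,0],1)
    return np.degrees(np.arctan(-f[0])),len(P),P[0],P[-1]
print('bar far edge',edge(range(286,364),208,222,.148,1))
print('base near bottom edge',edge(range(290,368),255,275,.018,-1))
im=q['pixels'][200:275,275:385]; cv2.imwrite('pics/c70.png',cv2.resize(im,(770,525),interpolation=cv2.INTER_CUBIC))
E
```

```text
bar far edge (np.float64(10.033855945685037), 68, array([0.6489173 , 0.04781155]), array([0.62026585, 0.22310009]))
base near bottom edge (np.float64(10.266157872106696), 78, array([0.71556128, 0.04871922]), array([0.67808067, 0.25920733]))
```

View pics/c70.png

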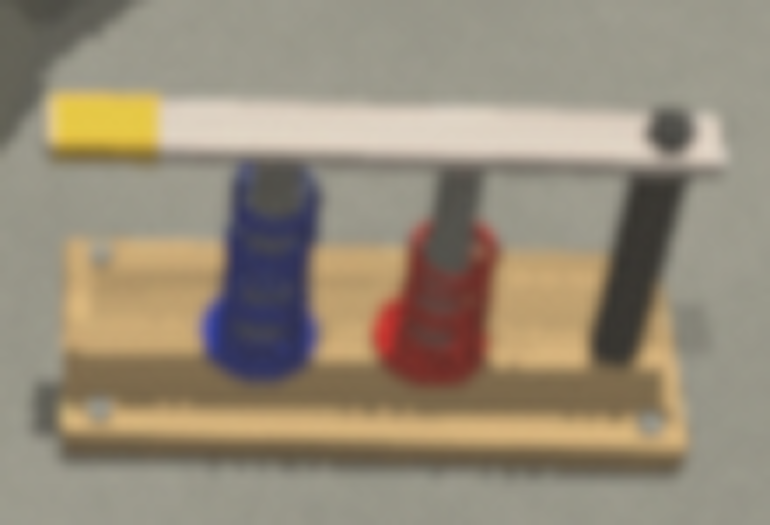

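The bar is parallel to the base to within 0.2°, so it is fully closed. All five springs are seated below their bumps and the robot is touching nothing.

```bash
python3 -c "
from plant import *
print(sign_off())"
```

```text
the job is handed in; nothing more can be done
None
```

The job is handed in, at about 57 s on the robot's clock. All five springs that were there (three blue, two red) are on the rods of their own colour and below the brass bumps. The keeper bar is closed over them again.

- **Order:** I swung the keeper bar open to about 76°, threaded the five springs, then pushed the bar shut until it met the stop, at about 14 N sideways.
- **Last checks:** In the final scene picture, the bar's edge lies at 10.0° and the rack base's edge at 10.3°, so the bar is closed to about 0.2°. Three blue and two red springs show stacked on their rods. The turquoise and green look-alikes, the spray can, the bin and the carton were not touched. The robot was clear of everything, with wrist forces under 1 N.
- **Fingertip height:** The fingertips sit about 35 mm above the reported tool point. Because of this my first sweep passed over the bar without touching it. I found the cause from the camera pictures and a careful move down to the bench, and allowed for it from then on.
- **Moved spring:** One red spring was knocked about 2 cm aside early in the run. I measured its place again before picking it up.
- **Less certain readings:** Some marks from the trained networks were 1–2 cm off or missing, mainly the rod tips when hidden and the final hinge and carton marks. For the fits and the final check I used the wrist view and my own edge and colour measurements.

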